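# Fit a worm-drive band clamp to a hose tail

## Task

Slide the band clamp over the barbed end of the hose tail until it is fully home against the round shoulder, with the clamp's housing above the small rest post and its key on top. Then turn the key clockwise, seen from above, until the band is snug on the tail: firmly tight, so that the key clearly resists beyond its running drag, but not overtightened. Be gentle when pushing against the shoulder, leave the other parts where they are, and let go.

Things in the scene. Friction and masses are not known exactly. Their poses are not given: they have to be found in the camera images.
- clamp: loose steel worm-drive band clamp, 0.2 kg, on edge. Round band 20 mm wide, axis = x; at -y a housing block 24 mm (x), y -47 to -21 mm, z 0 to 30 mm, with an upright key on it. Origin: underside below the band's centre, z up. Grip the housing across its 24 mm from above, fingers straddling the key, at y = -38 mm, fingertips 9 mm above the underside
- band_center (a point): centre of the clamp's band, 21 mm above the clamp's underside; axes as the clamp's. Open bore 35 mm, outside 42 mm
- jaw: moving half of the clamp's band (the half away from the housing); turning the key clockwise draws it towards the housing, 2 mm per radian, and so narrows the bore. The band can ease when the key is let go, so try the torque again with a fresh grip. Origin at the band's centre when open, axes as the clamp's, the housing lies to its -y
- key_top (a point): top centre of the clamp's key, 55 mm above the clamp's underside, at the clamp's y = -38 mm. Upright bar 20 mm long (point's x), 7 mm thick (y), 20 mm high, its lower edge 5 mm over the housing. Starts 0 to 0.4 rad clockwise of the clamp's x. Clockwise from above tightens. Springy (2 N m/rad): let go, its wind-up springs back. Torque: drag 0.2 N m, just snug 0.25, well snug 0.3, overtight 0.37
- tail: brass hose tail lying level in a fixed bench block; axis = x at z = 75 mm, open barbed end to -x. Two barbs of radius 16 mm (crests x = -103 and -91 mm), then a plain land x -90 to -66 mm, 29 to 30.5 mm across (pieces differ), then the shoulder. Block x -20 to 20, y -22 to 22 mm, up to z = 102 mm. Origin: underside below block; base x -92 to 32, y -58 to 34 mm, 12 mm thick
- nose (a point): centre of the tail's open end, x = -128 mm in the tail's frame; axes as the tail's, x points along the tail towards the shoulder. The nose is tapered: radius 10 mm here, 15.5 mm 13 mm further in
- seat (a point): on the tail's axis, where the band's centre lies when fully home (to 0.5 mm); axes as the tail's. The clamp's x then points along this x and its housing lies at -y, over the rest post. Once tight the band may sit up to 4 mm beside the axis
- post_top (a point): top centre of the fixed rest post (20 mm in x, 12 mm in y, axes as the tail's), 53 mm above the bench. A clamp centred on the tail passes 1 mm above it; let go, it settles on it with its housing
- shoulder: round brass shoulder of the tail, radius 20.5 mm, its stop face at x = -66 mm in the tail's frame; origin at its rear face, x = -60 mm; behind it a pipe of radius 13 mm runs to the block
- short_bushing: short turned steel bushing, 40 mm across, 26 mm high; a bystander, origin under its centre
- bushing: turned steel bushing, 50 mm across, 46 mm high; a bystander, origin under its centre
- box_brown: small brown carton, 40x60x30 mm; a bystander, origin under its centre
- coupler: air coupler, 29x83x28 mm, lying; a bystander, origin under its centre
Things that resemble listed ones, but are neither listed nor needed, are in the scene too. Leave any green or orange look-alike of the clamp alone.

How it is judged:
On the way, in this order (a step that is already met when the one before it is completed fails the run):
1. the clamp is slid on, home against the shoulder, its band still loose (x of band_center in the frame of seat above -0.003 m and distance between band_center and seat below 0.007 m and y of key_top in the frame of seat below -0.028 m and z of key_top in the frame of seat above 0.026 m and angle between the x axis of clamp and the x axis of tail, either way round below 0.2 rad and contact force between jaw and tail below 10 N), for 0.2 s.
2. the band is tightened snug on the tail, still home (x of band_center in the frame of seat above -0.003 m and distance between band_center and seat below 0.007 m and y of key_top in the frame of seat below -0.028 m and z of key_top in the frame of seat above 0.026 m and angle between the x axis of clamp and the x axis of tail, either way round below 0.2 rad and contact force between jaw and tail above 20 N), for 0.3 s.
At the end, for the whole second after the job is handed in: the band's centre is within 7 mm of the seat point and at most 3 mm short of it along the tail, the band square to the tail within 0.2 rad, the band's moving half presses on the tail with 15 to 85 N, and the clamp is at rest; the key is up and on the rest post side (x of band_center in the frame of seat above -0.003 m and distance between band_center and seat below 0.007 m and y of key_top in the frame of seat below -0.028 m and z of key_top in the frame of seat above 0.026 m and angle between the x axis of clamp and the x axis of tail, either way round below 0.2 rad and contact force between jaw and tail between 15 and 85 N and linear speed of clamp below 0.02 m/s); the robot touches nothing.
It fails at once if the band is overtightened, or the band is jammed on the tail, with more than 100 N (contact force between jaw and tail above 100 N).
It fails at once if the clamp is rammed against the shoulder with more than 70 N (contact force between clamp and shoulder above 70 N).
It fails at once if a bystander (either bushing, carton or coupler) is shifted by more than 20 mm (distance of any of short_bushing, bushing, box_brown, coupler from where it was at the start of the episode above 0.02 m).
It also fails if it takes over 72 s, if anything falls off the work surface, if the arm or the gripper's body presses on something with over 40 N, if the wrist force passes 120 N, or if a joint passes its speed limit or range.

## Robot

A 6-joint arm with a two-finger parallel gripper is mounted at the origin on a cart in front of the work surface, level with it; the furniture and walls round the work are solid. World frame = base frame: x ahead of the robot, y to its left, z up, the work surface at z = 0. Lengths are in m, angles in rad, forces in N, time in s.
With the tool pointing down it reaches from about 0.225 to 0.875 m from the base axis. Payload 3.4 kg.
Tool frame: the origin (TCP) lies at the very end of the fingers, on their centre line; the grasp point (between the pads) lies 19 mm behind it; z points along the fingers, y is the direction in which the jaws open and shut (so a half turn about z gives the same grasp; the last joint's range is limited). The gripper opens to 85 mm and grips with 20 to 120 N. Pads are 22 mm wide; open, the fingers measure 114 mm over their backs; the gripper's body (76 mm by 85 mm) begins 54 mm behind the grasp point. The pads swing forward as they close: fully open they stand 13 mm farther back than shut.
Start: joints at [1.229, 0.276, 1.505, -0, 1.361, -0.121], TCP at [0.126, 0.561, 0.197] pointing down, gripper open.
Joint ranges: [-2.89, 2.89], [-0.75, 2.08], [0.22, 2.7], [-1.18, 4.32], [0.11, 2.71], [-2.7, 2.7]. Speed limits (rad/s): [2.57, 2.57, 3.14, 3.14, 3.14, 3.14].

## Interface

Orientations are given as a unit quaternion [w, x, y, z].
In Python, from rig import telemetry, optics, order gives the robot as it stands.
- The arm moves only by the shell command python3 -m creep 'ROWS' [FORCE]. ROWS is a JSON object of lists of equal length, an entry for each row: "slide": the shift along the world's x, y, z normalised to -1 to 1, where 1 is 0.15 m, a list of three; "twist": the turn, a rotation vector about the world's x, y, z normalised to -1 to 1, where 1 is 360 degrees, a list of three; "fingers": the gripper's target within -1 to 1 (fully open at 1, half-way at 0, shut at -1). A call has 1 to 20 rows; each row is the pose to reach, as a shift and turn from the pose commanded when the call began, turning the shorter way round; what a row does not reach only later rows make up. A row lasts 1/10 s, in which the tool goes at most 50 mm and 8.59 degrees, less where a joint would pass 70% of its speed; a pose out of reach is approached as far as the arm can. A call with a number of a shift or a turn outside -1 to 1 is refused whole. A call with a gripper value outside its range is refused whole. The fingers move at their own pace and stop on an object; FORCE is the grip in N (left out, the last holds). Time passes only in rows, so rows that repeat a pose let the fingers close. It gives the time, the measured TCP pose, the force and the opening at its end, in the units of the state.
- telemetry.get_state(): the state, without advancing time (a new reading comes with each control period).
- optics.get_image(name): name is "side" or "top" or "wrist"; returns a dict with "img" (420x560x3 uint8, blue, green, red), "depth" (420x560 float32, m along the optical axis (not along the pixel's ray), 0 where there is no reading), "fovy" (degrees; the focal length in pixels is half the picture's height over the tangent of half this angle, whatever the lens; pixels are square), "cx", "cy" (the principal point, pixels), "world_from_camera" (4x4, takes a point from camera to world coordinates). Camera axes: x right, y down, z forward; pixel columns grow to the right and rows downward; lengths in m; the calibration is good to about 2 mm. A picture is of the moment at which its call begins.
- order.sign_off(): hands the job in, once; it reports no verdict.
The state is a dict: "clock": time; "qpos": joint angles; "qd": joint speeds; "effort": joint torques, N m; "position": TCP position; "ee_rot": TCP orientation; "contact_force": force on the tool from outside, world axes, zero at the start; "moment": the same for the moment, N m; "width": finger opening in m.
Only numpy, scipy, OpenCV 4.12 (cv2) and the standard library are available. Lean on these libraries where they do the work, as an engineer would, in place of code of your own. Each camera call takes 0.05 s, during which the arm holds its last target.

## Working session

There is one attempt and no reset: what is moved stays moved. The work goes in short steps, Python scripts to look and compute and a shell command to move; the robot and the scene stay as the last step left them, time stands still between calls to the robot, and variables do not carry over. Pictures are saved under pics/ and viewed, and the job is handed in when it is done.

```bash
ls; mkdir -p pics; python3 - <<'E'
from rig import telemetry, optics
import cv2,numpy as np
s=telemetry.get_state()
for k,v in s.items(): print(k,np.round(v,4))
for n in ["side","top","wrist"]:
    d=optics.get_image(n); cv2.imwrite(f"pics/a_{n}.png",d["img"]); np.savez(f"pics/a_{n}.npz",**d)
    print(n,d["fovy"],d["cx"],d["cy"],np.round(d["world_from_camera"],3).tolist())
E
```

```text
pics
clock 0.0
qpos [ 1.229   0.2766  1.5062 -0.      1.3607 -0.121 ]
qd [-0.0005 -0.0005  0.0005  0.0011 -0.0001 -0.0008]
effort [-3.00000e-04 -4.16773e+01 -2.45812e+01 -5.00000e-04  1.10000e-02
  0.00000e+00]
position [0.1257 0.5604 0.1959]
ee_rot [-2.000e-04  1.102e-01  9.939e-01 -9.000e-04]
contact_force [0.3589 0.149  0.5801]
moment [ 0.0171 -0.0053 -0.019 ]
width 0.0852
side 54.418900706673185 272.27924435676897 208.6684022070115 [[-0.982, -0.12, 0.149, 0.433], [-0.191, 0.666, -0.721, 0.774], [-0.012, -0.736, -0.677, 0.641], [0.0, 0.0, 0.0, 1.0]]
top 49.14800472708566 280.9739389428831 201.55702906661807 [[0.006, -0.993, 0.115, 0.414], [-1.0, -0.005, 0.013, 0.176], [-0.012, -0.115, -0.993, 1.236], [0.0, 0.0, 0.0, 1.0]]
wrist 66.60489538330853 279.16514429109526 211.118859334271 [[0.219, 0.922, 0.318, 0.044], [0.976, -0.206, -0.073, 0.579], [-0.002, 0.327, -0.945, 0.374], [0.0, 0.0, 0.0, 1.0]]
```

View pics/a_side.png

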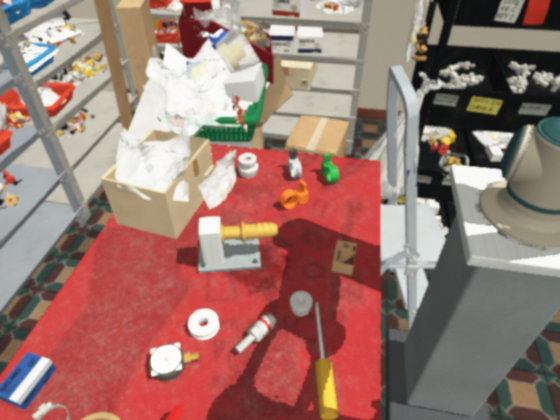

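View pics/a_top.png

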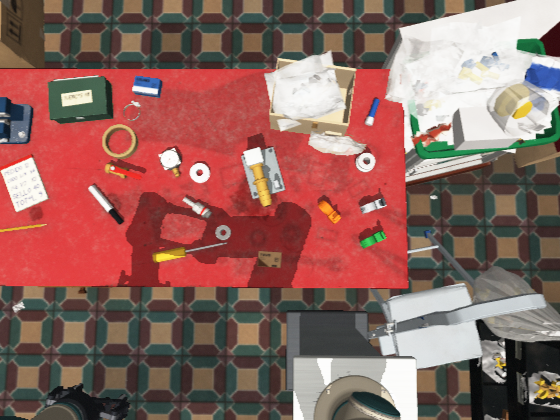

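View pics/a_wrist.png

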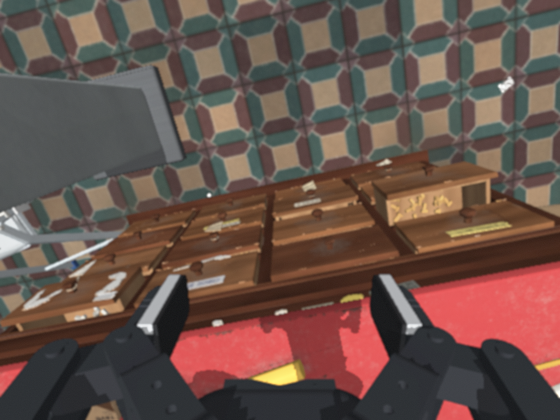

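```bash
python3 - <<'E'
import cv2,numpy as np
a=cv2.imread("pics/a_side.png");b=cv2.imread("pics/a_top.png")
cv2.imwrite("pics/b1.png",np.hstack([cv2.resize(a[140:280,180:360],None,fx=4,fy=4,interpolation=2)[:560,:400*2]]))
cv2.imwrite("pics/b2.png",cv2.resize(b[130:260,230:400],None,fx=4.6,fy=4.6,interpolation=2))
E
```

```text
(no output)
```

View pics/b1.png

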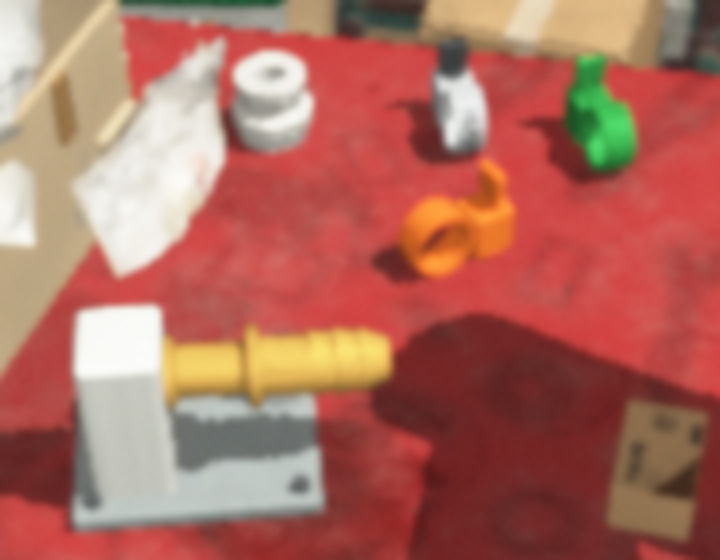

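View pics/b2.png

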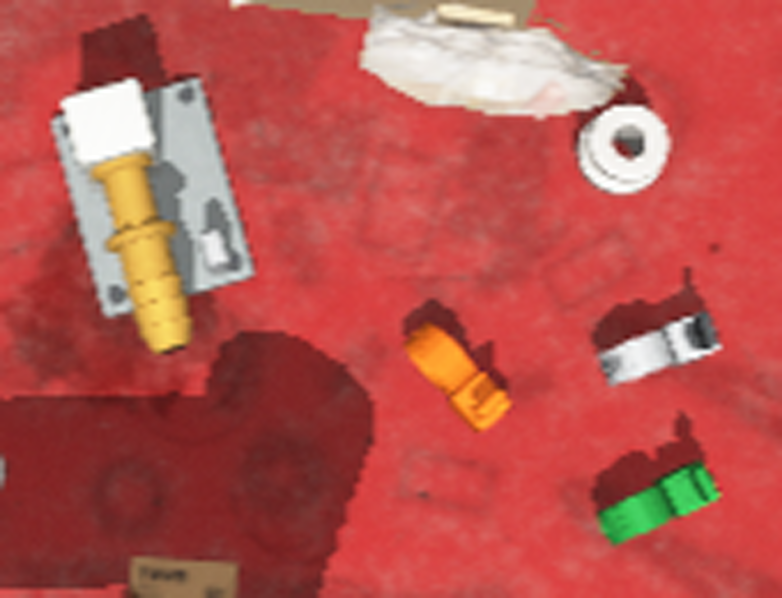

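```bash
cat > h.py <<'E'
import numpy as np,cv2
def load(n): return dict(np.load(n))
def K(d):
    f=d["img"].shape[0]/2/np.tan(np.radians(d["fovy"]/2)); return f,d["cx"],d["cy"]
def ray(d,u,v):
    f,cx,cy=K(d);T=d["world_from_camera"]
    r=np.stack([(np.asarray(u)-cx)/f,(np.asarray(v)-cy)/f,np.ones(np.shape(u))],-1)
    return T[:3,3],r@T[:3,:3].T
def plane(d,u,v,z):
    o,r=ray(d,u,v); return o+r*((z-o[2])/r[...,2])[...,None]
def cloud(d):
    v,u=np.mgrid[:420,:560]; o,r=ray(d,u,v); return o+r*d["depth"][...,None]
def proj(d,P):
    f,cx,cy=K(d);T=d["world_from_camera"]
    p=(np.asarray(P)-T[:3,3])@T[:3,:3]
    return p[...,0]/p[...,2]*f+cx,p[...,1]/p[...,2]*f+cy
def hsv(d): return cv2.cvtColor(d["img"],cv2.COLOR_BGR2HSV).astype(int)
E
python3 - <<'E'
from h import *
np.set_printoptions(precision=4,suppress=True)
for n in ["top","side"]:
    d=load(f"pics/a_{n}.npz"); H=hsv(d); C=cloud(d)
    print(n,"depth valid",(d["depth"]>0).mean())
    m=(H[...,0]>12)&(H[...,0]<32)&(H[...,1]>110)&(H[...,2]>80)
    m&=(C[...,2]>.05)&(C[...,2]<.11)&(C[...,0]>.45)&(C[...,0]<.75)&(C[...,1]>.1)&(C[...,1]<.35)
    P=C[m]; print("tail",m.sum(),P.min(0),P.max(0))
    v,u=np.nonzero(m)
    if n=="top":
        A=plane(d,u,v,.075)[:,:2]; c,=[A.mean(0)]
        w,V=np.linalg.eigh(np.cov((A-c).T)); ax=V[:,1]*np.sign(V[0,1])
        t=(A-c)@ax; s=(A-c)@[-ax[1],ax[0]]
        for k in np.arange(-.07,.07,.006):
            q=(t>=k)&(t<k+.006)
            if q.sum(): print("%.3f"%k, q.sum(), s[q].min().round(4),s[q].max().round(4))
        print(c,ax,np.arctan2(ax[1],ax[0]),t.min(),t.max())
    # grey objects near clamp
    r=(C[...,0]>.45)&(C[...,0]<.65)&(C[...,1]>-.17)&(C[...,1]<-.02)&(C[...,2]>.008)&(C[...,2]<.07)
    m=r&(H[...,1]<90)
    v,u=np.nonzero(m);P=C[m]
    print("clamp",m.sum(),u.min(),u.max(),v.min(),v.max(),P.min(0),P.max(0),np.median(P,0))
    for z in np.arange(0,.07,.006):
        q=(P[:,2]>=z)&(P[:,2]<z+.006)
        if q.sum(): print(" z%.3f"%z,q.sum(),P[q].mean(0),P[q].min(0)[:2],P[q].max(0)[:2])
E
```

```text
top depth valid 0.99578231292517
tail 470 [0.5358 0.1014 0.0684] [0.7415 0.271  0.1091]
-0.058 6 -0.0218 -0.0162
-0.052 21 -0.0328 -0.0068
-0.046 28 -0.0321 -0.0024
-0.040 30 -0.0308 -0.001
-0.034 29 -0.0288 0.0034
-0.028 29 -0.0251 0.0048
-0.022 30 -0.0206 0.0093
-0.016 28 -0.0193 0.0137
-0.010 33 -0.0148 0.0232
-0.004 33 -0.0103 0.0239
0.002 25 -0.009 0.0209
0.008 33 -0.0095 0.0255
0.014 26 -0.0057 0.0268
0.020 24 0.0063 0.0313
0.026 27 0.0083 0.0408
0.032 26 0.0121 0.0415
0.038 19 0.0148 0.0379
0.044 11 0.013 0.0286
0.050 1 0.0169 0.0169
[0.595  0.2395] [ 0.9687 -0.2483] -0.25096040061545766 -0.05586718637503373 0.18618520063203414
clamp 267 361 385 165 213 [ 0.5246 -0.0815  0.0099] [ 0.6499 -0.0202  0.0581] [ 0.5481 -0.0433  0.0378]
 z0.006 1 [ 0.537  -0.0623  0.0099] [ 0.537  -0.0623] [ 0.537  -0.0623]
 z0.012 4 [ 0.5681 -0.0503  0.0157] [ 0.5363 -0.0693] [ 0.6387 -0.0225]
 z0.018 21 [ 0.638  -0.0366  0.0216] [ 0.5571 -0.0628] [ 0.6493 -0.0216]
 z0.024 40 [ 0.5624 -0.0519  0.0276] [ 0.5246 -0.072 ] [ 0.6427 -0.0211]
 z0.030 56 [ 0.5488 -0.0533  0.0327] [ 0.5265 -0.0815] [ 0.641 
[... 451 characters left out ...]
 -0.02    0.0586] [ 0.5507 -0.0409  0.0347]
 z0.006 13 [ 0.5585 -0.0452  0.0099] [ 0.5316 -0.0716] [ 0.6433 -0.0218]
 z0.012 24 [ 0.5608 -0.0454  0.0149] [ 0.5261 -0.0729] [ 0.6389 -0.0201]
 z0.018 24 [ 0.5592 -0.0379  0.0216] [ 0.5241 -0.0706] [ 0.6403 -0.0203]
 z0.024 43 [ 0.5979 -0.0334  0.0268] [ 0.524  -0.0711] [ 0.6475 -0.02  ]
 z0.030 68 [ 0.5497 -0.0515  0.0329] [ 0.5247 -0.0784] [ 0.6453 -0.0203]
 z0.036 51 [ 0.5491 -0.0396  0.0397] [ 0.5276 -0.0746] [ 0.6444 -0.0203]
 z0.042 57 [ 0.5803 -0.0396  0.0449] [ 0.5296 -0.0731] [ 0.6497 -0.0209]
 z0.048 22 [ 0.5785 -0.0605  0.0504] [ 0.545  -0.0742] [ 0.6498 -0.0248]
 z0.054 15 [ 0.5508 -0.0729  0.0561] [ 0.5447 -0.0781] [ 0.5594 -0.0677]
```

```bash
cat >> h.py <<'E'
def comp(m):
    n,L,S,_=cv2.connectedComponentsWithStats(m.astype(np.uint8)); return L==1+np.argmax(S[1:,4])
E
python3 - <<'E'
from h import *
np.set_printoptions(precision=4,suppress=True)
for n in ["top","side"]:
    d=load(f"pics/a_{n}.npz"); H=hsv(d); C=cloud(d)
    m=comp((H[...,0]>12)&(H[...,0]<32)&(H[...,1]>110)&(H[...,2]>80)&(C[...,2]>.05)&(C[...,1]<.3)&(C[...,1]>.15)&(C[...,0]>.5)&(C[...,0]<.75))
    # 3D fit of axis: points -> line in xy by iterating
    v,u=np.nonzero(m)
    P=C[m]
    print(n,"tail",m.sum(),u.min(),u.max(),v.min(),v.max(),P.min(0),P.max(0))
    if n=="top":
        A=plane(d,u,v,.075)[:,:2]
        (vx,vy,x0,y0)=cv2.fitLine(A.astype(np.float32),cv2.DIST_L2,0,.001,.001).ravel()
        ax=np.array([vx,vy])*np.sign(vx);c=np.array([x0,y0]);nr=np.array([-ax[1],ax[0]])
        t=(A-c)@ax; s=(A-c)@nr; ks=np.arange(t.min(),t.max(),.005)
        mid=[]
        for k in ks:
            q=(t>=k)&(t<k+.005); 
            if q.sum()<5: continue
            a=np.percentile(s[q],[0,100]); print("%.3f"%(k-t.min()),q.sum(),a,a.mean()); mid.append((k,a.mean()))
        print(c,ax,np.arctan2(ax[1],ax[0]),"nose",c+ax*t.min(),"end",c+ax*t.max())
    r=(C[...,0]>.5)&(C[...,0]<.6)&(C[...,1]>-.17)&(C[...,1]<.02)&(C[...,2]>.008)&(C[...,2]<.07)
    m=comp(r&(H[...,1]<90)); P=C[m]
    print("clamp",m.sum(),P.min(0),P.max(0))
    for z in np.arange(0,.07,.006):
        q=(P[:,2]>=z)&(P[:,2]<z+.006)
        if q.sum(): print(" z%.3f"%z,q.sum(),P[q].mean(0),P[q].min(0)[:2],P[q].max(0)[:2])
    v,u=np.nonzero(m)
    if n=="top":
        q=P[:,2]<.045; A=P[q][:,:2].astype(np.float32)
        print(cv2.minAreaRect(A*1000))
    q=P[:,2]>.047; print("key",P[q].mean(0),cv2.minAreaRect((P[q][:,:2]*1000).astype(np.float32)))
E
```

```text
top tail 459 250 270 163 206 [0.5358 0.219  0.0684] [0.6464 0.271  0.099 ]
0.000 17 [-0.0101  0.009 ] -0.0005432179470490715
0.005 18 [-0.0114  0.0102] -0.0006235950322285794
0.010 21 [-0.0128  0.0138] 0.0005259980680466497
0.015 23 [-0.0141  0.0132] -0.00045855074156989
0.020 22 [-0.0129  0.0143] 0.0006924889070410827
0.025 21 [-0.0136  0.013 ] -0.0002892923924186098
0.030 21 [-0.0124  0.0135] 0.00053655320928839
0.035 22 [-0.0138  0.0129] -0.00044983135585364466
0.040 20 [-0.0126  0.0116] -0.0005300851705794607
0.045 21 [-0.0133  0.0134] 4.654408550008784e-05
0.050 20 [-0.0128  0.0121] -0.000363936936575702
0.055 21 [-0.0135  0.0132] -0.00011393886981797378
0.060 27 [-0.0179  0.0169] -0.0005259275446316408
0.065 29 [-0.0186  0.0187] 5.1809991444891346e-05
0.070 18 [-0.0118  0.0111] -0.00035206887454888
0.075 17 [-0.0107  0.0105] -0.00010457387597252645
0.080 18 [-0.0102  0.0116] 0.0007222251193375008
0.085 17 [-0.0115  0.0103] -0.0005970798227584156
0.090 17 [-0.0097  0.0115] 0.0008932753629737611
0.095 17 [-0.011   0.0108] -9.835502021222735e-05
0.100 22 [-0.0155  0.0163] 0.000400
[... 1368 characters left out ...]
[ 0.5472 -0.0415  0.0149] [ 0.5261 -0.0729] [ 0.5647 -0.0186]
 z0.018 25 [ 0.5421 -0.0359  0.0218] [ 0.5241 -0.0706] [ 0.5645 -0.0144]
 z0.024 26 [ 0.541  -0.0326  0.0272] [ 0.524  -0.0711] [ 0.5646 -0.0152]
 z0.030 67 [ 0.5451 -0.0517  0.0329] [ 0.5247 -0.0784] [ 0.5649 -0.0184]
 z0.036 47 [ 0.5412 -0.0407  0.0397] [ 0.5276 -0.0746] [ 0.5589 -0.0203]
 z0.042 36 [ 0.5423 -0.0446  0.0438] [ 0.5296 -0.0731] [ 0.5594 -0.0279]
 z0.048 16 [ 0.5534 -0.0703  0.051 ] [ 0.545  -0.0742] [ 0.5598 -0.0676]
 z0.054 15 [ 0.5508 -0.0729  0.0561] [ 0.5447 -0.0781] [ 0.5594 -0.0677]
key [ 0.5521 -0.0716  0.0535] ((552.51171875, -72.49317169189453), (16.302583694458008, 8.069422721862793), 20.607044219970703)
```

```bash
python3 -m creep '{"slide":[[0.33,-0.5,0],[0.67,-1,0],[0.67,-1,0],[0.67,-1,0]],"twist":[[0,0,-0.02],[0,0,-0.04],[0,0,-0.04],[0,0,-0.04]],"fingers":[1,1,0.2,0.2]}' 
python3 -m creep '{"slide":[[0.33,-0.5,0],[0.67,-1,0],[0.67,-1,0],[0.67,-1,0]],"twist":[[0,0,-0.02],[0,0,-0.04],[0,0,-0.04],[0,0,-0.04]],"fingers":[0.2,0.2,0.2,0.2]}' 
python3 -m creep '{"slide":[[0.33,-0.5,0],[0.67,-1,0],[0.67,-1,0],[0.67,-1,0]],"twist":[[0,0,-0.02],[0,0,-0.04],[0,0,-0.04],[0,0,-0.04]],"fingers":[0.2,0.2,0.2,0.2]}' 
python3 -m creep '{"slide":[[0.33,-0.5,0],[0.67,-1,0],[0.67,-1,-0.1],[0.67,-1,-0.2],[0.67,-1,-0.2]],"twist":[[0,0,-0.02],[0,0,-0.04],[0,0,-0.04],[0,0,-0.04],[0,0,-0.04]],"fingers":[0.2,0.2,0.2,0.2,0.2]}' 
python3 - <<'E'
from rig import telemetry, optics
import cv2,numpy as np
s=telemetry.get_state(); print(s["clock"],s["qpos"],s["width"])
d=optics.get_image("wrist"); cv2.imwrite("pics/c.png",d["img"]); np.savez("pics/c.npz",**d)
E
```

```text
clock: 0.55
position: [0.2273, 0.408, 0.1965]
ee_rot: [0.0, 0.234, 0.972, -0.001]
contact_force: [0.7, 0.4, 0.1]
width: 0.0586
clock: 0.95
position: [0.328, 0.2583, 0.1968]
ee_rot: [0.0, 0.355, 0.935, -0.0]
contact_force: [0.3, 0.7, -0.7]
width: 0.0513
clock: 1.35
position: [0.429, 0.1081, 0.1968]
ee_rot: [0.001, 0.469, 0.883, -0.0]
contact_force: [-0.3, -0.1, 0.3]
width: 0.0512
clock: 1.85
position: [0.5285, -0.0423, 0.1637]
ee_rot: [-0.001, 0.577, 0.817, -0.001]
contact_force: [-0.5, 0.5, -0.3]
width: 0.0512
1.85 [-2.10176216e-01  2.32352477e-01  1.65066944e+00 -1.44067848e-03
  1.26238620e+00 -5.50205481e-01] 0.05117652846658687
```

View pics/c.png

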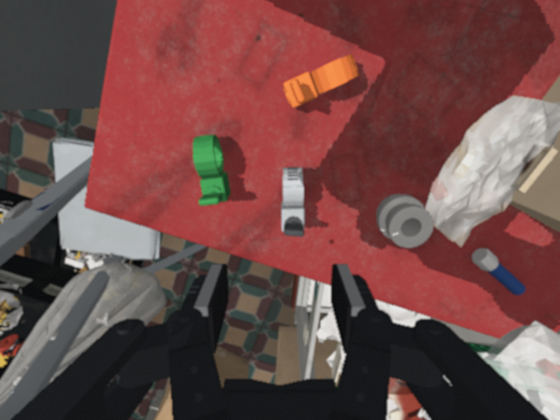

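```bash
python3 - <<'E'
from h import *
np.set_printoptions(precision=4,suppress=True)
d=load("pics/c.npz"); H=hsv(d); C=cloud(d)
r=(C[...,0]>.5)&(C[...,0]<.6)&(C[...,1]>-.17)&(C[...,1]<.02)&(C[...,2]>.006)&(C[...,2]<.07)
m=comp(r&(H[...,1]<100)); P=C[m]; v,u=np.nonzero(m)
print(m.sum(),u.min(),u.max(),v.min(),v.max())
q=P[:,2]>.047; print("key",P[q].mean(0),q.sum(),cv2.minAreaRect((P[q][:,:2]*1000).astype(np.float32)))
q=(P[:,2]>.025)&(P[:,2]<.034)&(P[:,1]<-.045); print("hous",P[q].mean(0),q.sum(),cv2.minAreaRect((P[q][:,:2]*1000).astype(np.float32)))
q=(P[:,2]>.036)&(P[:,2]<.046)&(P[:,1]>-.05); print("band",P[q].mean(0),q.sum(),cv2.minAreaRect((P[q][:,:2]*1000).astype(np.float32)))
q=(P[:,2]<.046); print("all",P[q].mean(0),q.sum(),cv2.minAreaRect((P[q][:,:2]*1000).astype(np.float32)))
im=cv2.resize(d["img"][150:260,240:350],None,fx=5.4,fy=5.4,interpolation=2); cv2.imwrite("pics/c2.png",im)
E
```

```text
1441 282 304 167 236
key [ 0.5537 -0.0722  0.0542] 168 ((554.1096801757812, -72.88208770751953), (18.89657974243164, 6.265167713165283), 14.102583885192871)
hous [ 0.5511 -0.0645  0.0313] 405 ((552.3060913085938, -67.46910095214844), (23.202659606933594, 28.371397018432617), 20.96344566345215)
band [ 0.5409 -0.0365  0.0411] 533 ((541.3561401367188, -38.073883056640625), (20.05436897277832, 30.88621711730957), 20.07087516784668)
all [ 0.5443 -0.0464  0.0359] 1267 ((546.236572265625, -49.909053802490234), (23.17679786682129, 65.94035339355469), 19.828365325927734)
```

View pics/c2.png

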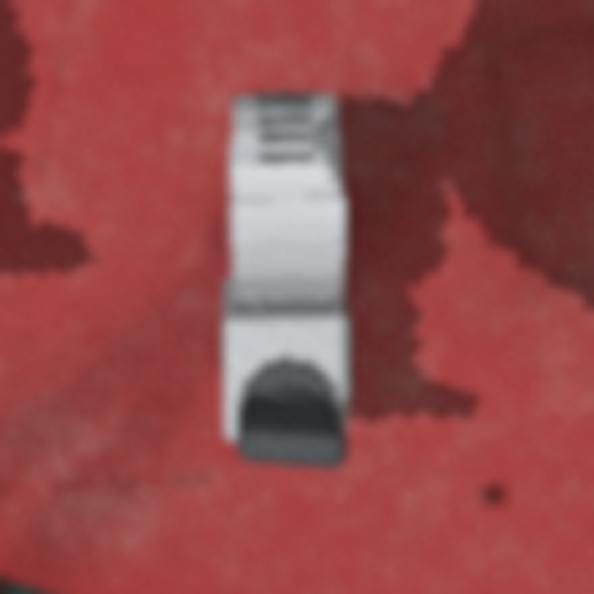

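```bash
python3 -m creep '{"slide":[[0.1,-0.12,-0.1],[0.17,-0.2,-0.35],[0.17,-0.2,-0.6],[0.17,-0.2,-0.6]],"twist":[[0,0,0],[0,0,0],[0,0,0],[0,0,0]],"fingers":[0.0,0.0,0,0]}' 
python3 - <<'E'
from rig import telemetry, optics
import cv2,numpy as np
s=telemetry.get_state(); print(s["clock"],s["position"],s["width"])
d=optics.get_image("wrist"); cv2.imwrite("pics/d.png",d["img"]); np.savez("pics/d.npz",**d)
E
```

```text
clock: 2.3
position: [0.5487, -0.0668, 0.0729]
ee_rot: [-0.005, 0.575, 0.818, -0.002]
contact_force: [-0.7, 0.3, -0.8]
width: 0.0426
2.3 [ 0.54867577 -0.06676152  0.07290636] 0.0425793252277779
```

View pics/d.png

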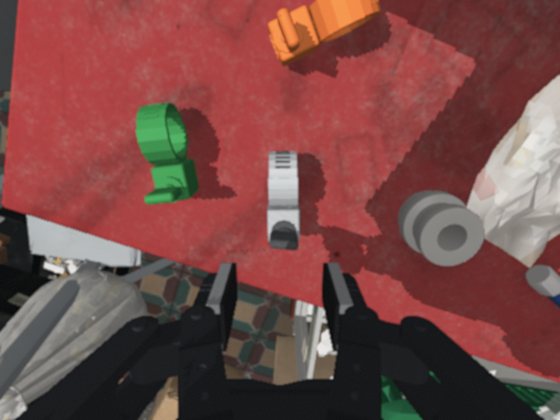

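```bash
cat >> h.py <<'E'
def clamp(d,yk=(-.17,.02)):
    H=hsv(d);C=cloud(d)
    r=(C[...,0]>.5)&(C[...,0]<.6)&(C[...,1]>-.17)&(C[...,1]<.02)&(C[...,2]>.006)&(C[...,2]<.07)
    m=comp(r&(H[...,1]<100)); P=C[m]
    for nm,q in dict(key=P[:,2]>.047,hous=(P[:,2]>.025)&(P[:,2]<.034)&(P[:,1]<-.045),band=(P[:,2]>.036)&(P[:,2]<.046)&(P[:,1]>-.05),all=P[:,2]<.046).items():
        print(nm,P[q].mean(0).round(4),q.sum(),np.round(np.hstack([*cv2.minAreaRect((P[q][:,:2]*1000).astype(np.float32))]),1))
E
python3 - <<'E'
from h import *
clamp(load("pics/d.npz"))
E
python3 -m creep '{"slide":[[0,0,0],[0,0,0]],"twist":[[0,0,0],[0,0,0]],"fingers":[0.0,0.0]}'
```

```text
key [ 0.5536 -0.072   0.054 ] 349 [553.8 -72.9  19.1   6.4  15.8]
hous [ 0.5511 -0.0641  0.0312] 791 [552.  -67.3  23.4  28.2  20.3]
band [ 0.5406 -0.0363  0.0409] 1128 [540.9 -38.3  19.5  31.4  21.4]
all [ 0.5441 -0.0462  0.0363] 2528 [545.5 -49.8  23.7  65.4  20.6]
clock: 2.55
position: [0.5549, -0.0686, 0.0794]
ee_rot: [0.002, 0.575, 0.818, 0.001]
contact_force: [0.8, 1.0, -0.4]
width: 0.0427
```

```bash
python3 -m creep '{"slide":[[0,-0.027,-0.15],[0,-0.027,-0.35],[0,-0.027,-0.47],[0,-0.027,-0.47],[0,-0.027,-0.47]],"twist":[[0,0,0],[0,0,0],[0,0,0],[0,0,0],[0,0,0]],"fingers":[0.0,0,0,0,0]}'
python3 - <<'E'
from rig import telemetry, optics
import cv2,numpy as np
from h import *
s=telemetry.get_state(); print(s["clock"],s["position"],s["qpos"])
d=optics.get_image("wrist"); cv2.imwrite("pics/e.png",d["img"][100:]); np.savez("pics/e.npz",**d)
s=telemetry.get_state(); print(s["clock"],s["position"],s["contact_force"])
clamp(d)
E
```

```text
clock: 3.05
position: [0.5546, -0.073, 0.0079]
ee_rot: [0.001, 0.575, 0.818, 0.001]
contact_force: [0.3, 0.3, 0.2]
width: 0.0423
3.05 [ 0.55460397 -0.07302554  0.00785751] [-2.55386230e-01  4.20746749e-01  1.80608311e+00  1.47528368e-04
  9.12199003e-01 -6.00484861e-01]
3.1 [ 0.55506176 -0.0732005   0.00825666] [-0.39614529  0.25929883  0.76090078]
key [ 0.5536 -0.0717  0.0537] 770 [554.  -72.7  19.2   6.7  15.8]
hous [ 0.5511 -0.0642  0.0312] 1475 [552.1 -67.4  23.9  29.   19. ]
band [ 0.5404 -0.036   0.0409] 2236 [540.7 -37.9  19.9  31.4  21.4]
all [ 0.544  -0.0458  0.0364] 4942 [545.6 -50.2  24.   66.4  20.5]
```

View pics/e.png

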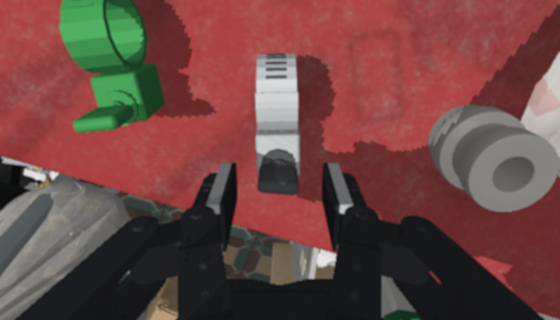

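```bash
python3 -m creep '{"slide":[[0,0,0],[0,0,0],[0,0,0],[0,0,0],[0,0,0],[0,0,0.2],[0,0,0.5],[0,0,0.66],[0,0,0.66],[0,0,0.66]],"twist":[[0,0,0],[0,0,0],[0,0,0],[0,0,0],[0,0,0],[0,0,0],[0,0,0],[0,0,0],[0,0,0],[0,0,0]],"fingers":[-0.7,-0.8,-0.8,-0.8,-0.8,-0.8,-0.8,-0.8,-0.8,-0.8]}' 60
python3 - <<'E'
from rig import telemetry, optics
import cv2,numpy as np
from h import *
s=telemetry.get_state(); print(s["clock"],s["position"],s["qpos"],s["contact_force"])
for n in ["wrist","top","side"]:
    d=optics.get_image(n); cv2.imwrite(f"pics/f_{n}.png",d["img"]); np.savez(f"pics/f_{n}.npz",**d)
E
```

```text
clock: 4.1
position: [0.5532, -0.0729, 0.1055]
ee_rot: [0.0, 0.575, 0.818, 0.0]
contact_force: [0.0, 0.3, -2.4]
width: 0.0173
4.1 [ 0.55319901 -0.07293108  0.10549693] [-2.55767837e-01  3.16495719e-01  1.68508759e+00 -1.56762184e-05
  1.13935259e+00 -6.00481758e-01] [ 0.04625044  0.34026672 -2.38564069]
```

View pics/f_wrist.png

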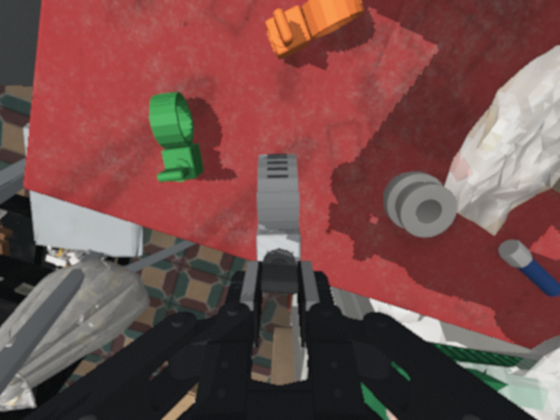

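View pics/f_top.png

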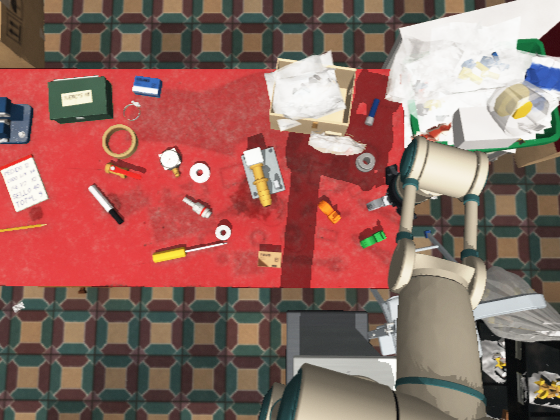

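```bash
python3 - <<'E'
from h import *
np.set_printoptions(precision=4,suppress=True)
d=load("pics/f_wrist.npz")
im=cv2.resize(d["img"][140:330,210:350],None,fx=3.1,fy=3.1,interpolation=2)
s=load("pics/f_side.npz"); im2=cv2.resize(s["img"][60:200,230:360],None,fx=2.6,fy=2.6,interpolation=2)
h=max(im.shape[0],im2.shape[0]);o=np.zeros((h,im.shape[1]+im2.shape[1],3),np.uint8);o[:im.shape[0],:im.shape[1]]=im;o[:im2.shape[0],im.shape[1]:]=im2
cv2.imwrite("pics/f2.png",o)
C=cloud(d);H=hsv(d)
r=(C[...,0]>.5)&(C[...,0]<.6)&(C[...,1]>-.17)&(C[...,1]<.02)&(C[...,2]>.1)&(C[...,2]<.17)
m=comp(r&(H[...,1]<100));P=C[m]
for z in np.arange(.1,.17,.004):
    q=(P[:,2]>=z)&(P[:,2]<z+.004)
    if q.sum()>8: print("%.3f"%z,q.sum(),P[q].mean(0),P[q].min(0)[:2],P[q].max(0)[:2])
q=(P[:,1]>-.052); print(P[q].max(0), cv2.minAreaRect((P[q][:,:2]*1000).astype(np.float32)))
E
```

```text
0.116 44 [ 0.5343 -0.0251  0.1184] [ 0.5244 -0.064 ] [ 0.5586 -0.0159]
0.120 118 [ 0.5377 -0.0309  0.1222] [ 0.5247 -0.0636] [ 0.5584 -0.0162]
0.124 631 [ 0.5445 -0.0491  0.1268] [ 0.5246 -0.0759] [ 0.5636 -0.0169]
0.128 1221 [ 0.5468 -0.0556  0.1296] [ 0.5253 -0.0752] [ 0.5628 -0.0181]
0.132 759 [ 0.5402 -0.0377  0.1342] [ 0.5261 -0.074 ] [ 0.5611 -0.0205]
0.136 1774 [ 0.5408 -0.0396  0.1383] [ 0.5274 -0.0728] [ 0.5609 -0.0239]
0.140 295 [ 0.5466 -0.0541  0.1413] [ 0.5295 -0.0731] [ 0.5611 -0.0302]
0.144 246 [ 0.5513 -0.0684  0.1463] [ 0.5323 -0.0869] [ 0.5678 -0.058 ]
0.148 416 [ 0.5508 -0.0678  0.1502] [ 0.5309 -0.0869] [ 0.5712 -0.0578]
0.152 705 [ 0.5524 -0.0701  0.1536] [ 0.5305 -0.0865] [ 0.5715 -0.0578]
0.156 306 [ 0.5505 -0.0663  0.158 ] [ 0.5306 -0.0872] [ 0.5719 -0.0578]
0.160 339 [ 0.5511 -0.0667  0.1621] [ 0.5305 -0.084 ] [ 0.5725 -0.0576]
0.164 360 [ 0.5512 -0.0662  0.166 ] [ 0.5305 -0.0873] [ 0.5723 -0.0578]
0.168 202 [ 0.552 -0.066  0.169] [ 0.5307 -0.0784] [ 0.5724 -0.0579]
[ 0.5556 -0.0159  0.1418] ((539.9246826171875, -36.93396759033203), (20.072280883789062, 38.40316390991211), 20.126388549804688)
```

View pics/f2.png

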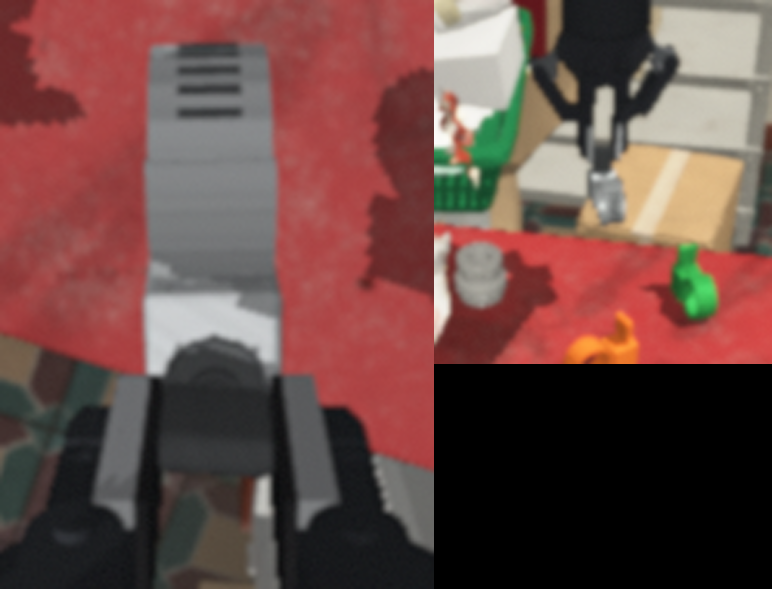

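```bash
python3 -m creep '{"slide":[[-0.04,0.28,0],[-0.1,0.57,0],[-0.13,0.85,0],[-0.13,0.85,0]],"twist":[[0,0,0],[0,0,-0.013],[0,0,-0.013],[0,0,-0.013]],"fingers":[-0.8,-0.8,-0.8,-0.8]}'
python3 -m creep '{"slide":[[-0.04,0.28,0],[-0.1,0.57,0],[-0.13,0.85,0],[-0.13,0.85,0],[-0.13,0.85,0],[-0.13,0.85,0]],"twist":[[0,0,0],[0,0,0],[0,0,0],[0,0,0],[0,0,0],[0,0,0]],"fingers":[-0.8,-0.8,-0.8,-0.8,-0.8,-0.8]}'
python3 - <<'E'
from rig import telemetry, optics
import cv2,numpy as np
from h import *
s=telemetry.get_state(); print(s["clock"],s["position"],s["qpos"],s["contact_force"])
for n in ["wrist"]:
    d=optics.get_image(n); cv2.imwrite(f"pics/g_{n}.png",d["img"]); np.savez(f"pics/g_{n}.npz",**d)
E
```

```text
clock: 4.65
position: [0.5314, 0.0593, 0.1037]
ee_rot: [-0.003, 0.607, 0.795, -0.0]
contact_force: [0.3, -1.2, -2.0]
width: 0.0173
clock: 5.25
position: [0.5143, 0.1807, 0.1045]
ee_rot: [-0.0, 0.608, 0.794, -0.001]
contact_force: [-0.3, -0.3, -1.3]
width: 0.0172
5.25 [0.51426007 0.18072063 0.10447029] [ 2.10986820e-01  3.00855418e-01  1.71201499e+00 -1.06884841e-03
  1.13042183e+00 -5.11046005e-02] [-0.30772317 -0.3325206  -1.34229228]
```

View pics/g_wrist.png

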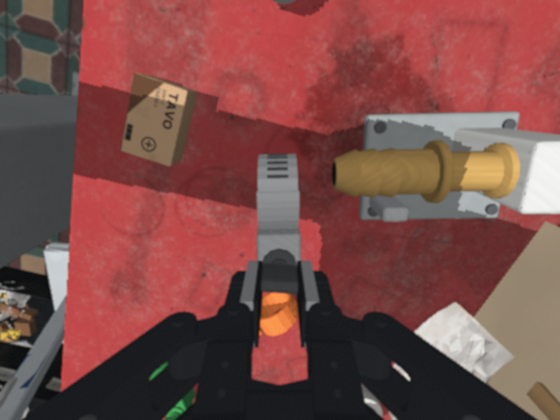

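```bash
cat > m.py <<'E'
from h import *
from scipy.optimize import least_squares
np.set_printoptions(precision=4,suppress=True)
def tail(d,t0=(.04,.06),verbose=True):
    H=hsv(d);C=cloud(d)
    m=comp((H[...,0]>12)&(H[...,0]<32)&(H[...,1]>110)&(H[...,2]>50)&(C[...,2]>.05)&(C[...,2]<.1)&(C[...,1]>.15)&(C[...,1]<.3)&(C[...,0]>.5)&(C[...,0]<.66))
    v,u=np.nonzero(m)
    # silhouette edges per column -> bisector ray -> z=.075
    pts=[];cols=np.unique(u)
    for c in cols:
        vv=v[u==c]; 
        if len(vv)<8: continue
        o,r=ray(d,np.array([c,c]),np.array([vv.min()-.5,vv.max()+.5]))
        r/=np.linalg.norm(r,axis=1)[:,None]; b=r.sum(0); pts.append(np.r_[(o+b*((.075-o[2])/b[2]))[:2],len(vv),c])
    pts=np.array(pts)
    return m,pts,C
if __name__=="__main__":
    import sys
    d=load(sys.argv[1]); m,p,C=tail(d)
    print(p[::6])
    P=C[m]
    ax0=np.array([np.cos(.2685),np.sin(.2685)])
    # axis from depth: fit cylinder radius free, axis z=.075, on land+barbs free x
    nose0=np.array([.5378,.2279]); t=(P[:,:2]-nose0)@ax0
    print("tmin",t.min())
    for a,b in [(.015,.06),(.04,.06),(.072,.095)]:
        q=(t>a)&(t<b)
        def f(x):
            ax=np.array([np.cos(x[0]),np.sin(x[0])]);n=np.array([-ax[1],ax[0]])
            s=(P[q][:,:2]-nose0)@n-x[1]; return np.hypot(s,P[q][:,2]-x[2])-x[3]
        r=least_squares(f,[.2685,0,.075,.015],loss="soft_l1",f_scale=.001); print("cyl",a,b,q.sum(),r.x,"rms",np.sqrt(np.mean(r.fun**2)))
        q2=(p[:,:2]-nose0)@ax0; q2=(q2>a)&(q2<b)
        A=p[q2][:,:2].astype(np.float32)
        if len(A)>5:
            l=cv2.fitLine(A,cv2.DIST_L2,0,.001,.001).ravel(); s=np.sign(l[0]); yaw=np.arctan2(l[1]*s,l[0]*s)
            n=np.array([-ax0[1],ax0[0]]); print("sil yaw",yaw,"offs at mid",(A.mean(0)-nose0)@n,"t",(A.mean(0)-nose0)@ax0)
    # clamp
    T=np.array(eval(sys.argv[2])); yaw=float(sys.argv[3])
    xc=np.array([np.cos(yaw),np.sin(yaw)]);yc=np.array([-xc[1],xc[0]])
    H=hsv(d); X=(C[...,:2]-T[:2])@xc; Y=(C[...,:2]-T[:2])@yc; Z=C[...,2]-T[2]
    m=(abs(X)<.016)&(Y>.01)&(Y<.07)&(Z>-.01)&(Z<.05)&(H[...,1]<110)
    q=m&(abs(X)<.008)&(Y>.018)
    f=lambda x:np.hypot(Y[q]-x[0],Z[q]-x[1])-.021
    r=least_squares(f,[.038,.014],loss="soft_l1",f_scale=.0005); print("band centre rel TCP y,z",r.x,q.sum(),np.sqrt(np.mean(r.fun**2)))
    b=m&(Y>.02); e=[];
    for y in np.arange(.022,.056,.004):
        k=b&(Y>y)&(Y<y+.004)
        if k.sum()>10:e.append([y,*np.percentile(X[k],[1,99])])
    e=np.array(e);print(e, "lat",e[:,1:].mean(), "slope",np.polyfit(e[:,0],e[:,1:].mean(1),1)[0])
E
python3 m.py pics/g_wrist.npz '[0.5143,0.1807,0.1045]' 0.263 ; python3 -c "
import numpy as np
x,y=.608,.794
print(np.arctan2(2*y*y-1,2*x*y))"
```

```text
[[  0.5395   0.2271   9.     334.    ]
 [  0.5434   0.2281  35.     340.    ]
 [  0.5473   0.2288  40.     346.    ]
 [  0.551    0.2301  45.     352.    ]
 [  0.5547   0.2315  44.     358.    ]
 [  0.5586   0.2325  44.     364.    ]
 [  0.5624   0.2335  46.     370.    ]
 [  0.5662   0.2346  44.     376.    ]
 [  0.57     0.2356  44.     382.    ]
 [  0.5738   0.2366  46.     388.    ]
 [  0.5775   0.238   45.     394.    ]
 [  0.5811   0.2396  42.     400.    ]
 [  0.5849   0.2407  43.     406.    ]
 [  0.5887   0.2417  43.     412.    ]
 [  0.5925   0.2427  43.     418.    ]
 [  0.5968   0.2428  50.     424.    ]
 [  0.6003   0.2444  58.     430.    ]
 [  0.604    0.2457  61.     436.    ]
 [  0.6075   0.2474  56.     442.    ]
 [  0.6112   0.2488  44.     448.    ]
 [  0.6153   0.2492  38.     454.    ]
 [  0.6191   0.2503  38.     460.    ]
 [  0.6229   0.2513  38.     466.    ]
 [  0.6267   0.2523  37.     472.    ]
 [  0.6305   0.2533  38.     478.    ]
 [  0.6346   0.2537  42.     484.    ]
 [  0.6383   0.255   51.     490.    ]
 [  0.6418   0.2567  53.     496.    ]
 [  0.64
[... 287 characters left out ...]
9392
cyl 0.04 0.06 1388 [ 0.2853 -0.0014  0.0757  0.0147] rms 0.0005821380956376576
sil yaw 0.2711189 offs at mid -0.00028644714253716654 t 0.04980879113224146
cyl 0.072 0.095 1329 [ 0.285  -0.0016  0.0764  0.0127] rms 0.0005511914475335399
sil yaw 0.24773306 offs at mid 8.166649890529662e-05 t 0.083607656601555
band centre rel TCP y,z [0.0367 0.0128] 2569 0.0005811926093338527
[[ 0.022  -0.0098  0.0098]
 [ 0.026  -0.0099  0.0096]
 [ 0.03   -0.0098  0.0095]
 [ 0.034  -0.01    0.0098]
 [ 0.038  -0.0101  0.0097]
 [ 0.042  -0.0097  0.0093]
 [ 0.046  -0.0097  0.0088]
 [ 0.05   -0.0098  0.0089]
 [ 0.054  -0.0101  0.0086]] lat -0.00028524666418806025 slope -0.019020737961210187
0.26389130441082226
```

```bash
python3 -m creep '{"slide":[[0,0.005,-0.14],[0,0.005,-0.28],[0,0.005,-0.28],[0,0.005,-0.28],[0,0.005,-0.28],[0,0.005,-0.28]],"twist":[[0,0,0],[0,0,0],[0,0,0],[0,0,0],[0,0,0],[0,0,0]],"fingers":[-0.8,-0.8,-0.8,-0.8,-0.8,-0.8]}'
python3 - <<'E'
from rig import telemetry, optics
import cv2,numpy as np
from h import *
s=telemetry.get_state(); print(s["clock"],s["position"],s["qpos"],s["contact_force"])
for n in ["wrist","side"]:
    d=optics.get_image(n); cv2.imwrite(f"pics/i_{n}.png",d["img"]); np.savez(f"pics/i_{n}.npz",**d)
    s=telemetry.get_state(); print(s["clock"],s["position"],s["ee_rot"])
E
python3 m.py pics/i_wrist.npz '[0.5143,0.1807,0.0625]' 0.263 | grep -v "\[\["
```

```text
clock: 5.9
position: [0.5155, 0.1827, 0.0645]
ee_rot: [0.001, 0.608, 0.794, 0.001]
contact_force: [-0.5, -0.7, -1.6]
width: 0.0173
5.9 [0.51549278 0.18265208 0.06447828] [ 2.13338322e-01  3.40414456e-01  1.76608839e+00 -8.98078744e-05
  1.03268627e+00 -4.91496287e-02] [-0.48836899 -0.73317431 -1.60337991]
5.95 [0.51532453 0.18274987 0.06437628] [7.34559119e-04 6.08389755e-01 7.93637621e-01 8.31963582e-04]
6.0 [0.51508394 0.18280881 0.06419075] [5.91272288e-04 6.08314923e-01 7.93695263e-01 6.59351142e-04]
 [  0.5425   0.2276  41.     348.    ]
 [  0.5455   0.2287  46.     354.    ]
 [  0.5487   0.2296  50.     360.    ]
 [  0.5518   0.2304  55.     366.    ]
 [  0.5549   0.2315  53.     372.    ]
 [  0.5581   0.2324  53.     378.    ]
 [  0.5612   0.2332  54.     384.    ]
 [  0.5644   0.2341  57.     390.    ]
 [  0.5674   0.2352  52.     396.    ]
 [  0.5706   0.236   54.     402.    ]
 [  0.5737   0.2369  56.     408.    ]
 [  0.5769   0.2377  56.     414.    ]
 [  0.5798   0.2391  51.     420.    ]
 [  0.5829   0.2399  52.     426.    ]
 [  0.5861   0.2408  51.     432.    ]
 [  0
[... 947 characters left out ...]
t mid -0.0007592559991463771 t 0.037531696120932524
cyl 0.04 0.06 2067 [ 0.2793 -0.001   0.0756  0.0148] rms 0.0005543439713293027
sil yaw 0.2797453 offs at mid -0.00045587552201984544 t 0.049996161314249686
cyl 0.072 0.095 1906 [ 0.2777 -0.0009  0.0764  0.0127] rms 0.0005345308462652625
sil yaw 0.2654048 offs at mid -0.00016009157000103705 t 0.08336105770489795
band centre rel TCP y,z [0.0382 0.0149] 2602 0.0005775578532276538
 [ 0.026  -0.0082  0.0111]
 [ 0.03   -0.0083  0.011 ]
 [ 0.034  -0.0083  0.0113]
 [ 0.038  -0.0086  0.0113]
 [ 0.042  -0.0085  0.0111]
 [ 0.046  -0.0081  0.0103]
 [ 0.05   -0.0082  0.0104]
 [ 0.054  -0.0084  0.0102]] lat 0.001285182168068709 slope -0.01864096481469712
```

View pics/i_wrist.png

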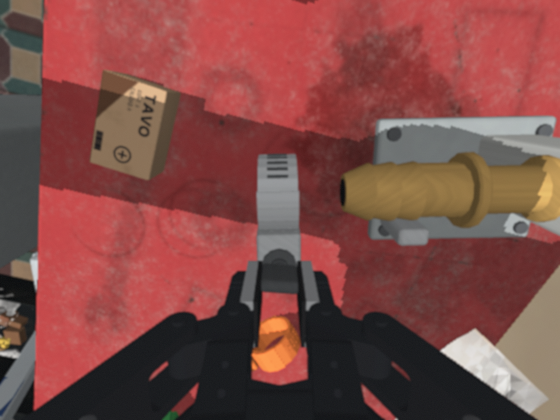

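View pics/i_side.png

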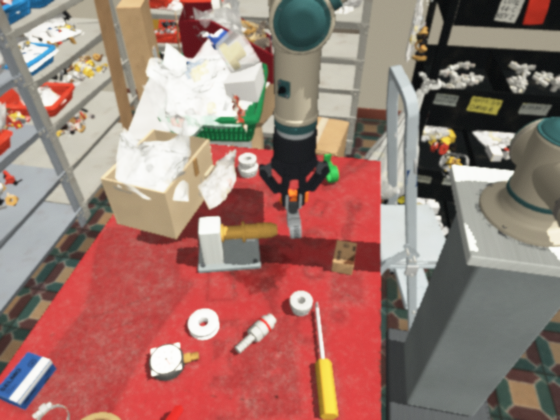

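```bash
python3 -m creep '{"slide":[[0,-0.002,-0.012],[0.06,0.016,-0.012],[0.12,0.032,-0.012],[0.18,0.05,-0.012],[0.22,0.061,-0.012],[0.256,0.072,-0.012],[0.256,0.072,-0.012],[0.256,0.072,-0.012]],"twist":[[0,0,0],[0,0,0],[0,0,0],[0,0,0],[0,0,0],[0,0,0],[0,0,0],[0,0,0]],"fingers":[-0.8,-0.8,-0.8,-0.8,-0.8,-0.8,-0.8,-0.8]}'
python3 - <<'E'
from rig import telemetry, optics
import cv2,numpy as np
from h import *
for n in ["wrist","side"]:
    d=optics.get_image(n); cv2.imwrite(f"pics/j_{n}.png",d["img"]); np.savez(f"pics/j_{n}.npz",**d)
    s=telemetry.get_state(); print(s["clock"],s["position"],s["contact_force"],s["moment"])
E
python3 m.py pics/j_wrist.npz '[0.5543,0.1937,0.0625]' 0.263 | tail -12
```

```text
clock: 6.8
position: [0.5526, 0.1935, 0.0613]
ee_rot: [-0.0, 0.608, 0.794, -0.0]
contact_force: [0.2, 0.2, -2.8]
width: 0.0173
6.85 [0.55233236 0.19346903 0.06131792] [ 0.40547527 -0.05883641 -1.18514807] [-0.05963582  0.01376668 -0.0292684 ]
6.9 [0.55230786 0.1934684  0.06141076] [-0.44902484  0.11780523 -2.10117212] [-0.06957582 -0.02109469  0.01518791]
cyl 0.072 0.095 2133 [ 0.2825 -0.0013  0.0765  0.0126] rms 0.0005275150051716449
sil yaw 0.29059634 offs at mid -0.00032145345651766674 t 0.08343788829466602
band centre rel TCP y,z [0.0369 0.0116] 2519 0.0007301305374215291
[[ 0.022  -0.0116  0.0082]
 [ 0.026  -0.0117  0.0086]
 [ 0.03   -0.0116  0.0081]
 [ 0.034  -0.0117  0.008 ]
 [ 0.038  -0.0119  0.0079]
 [ 0.042  -0.0115  0.0078]
 [ 0.046  -0.0115  0.0078]
 [ 0.05   -0.0116  0.0072]
 [ 0.054  -0.0117  0.0068]] lat -0.0018989176150885506 slope -0.02137119495539818
```

View pics/j_wrist.png

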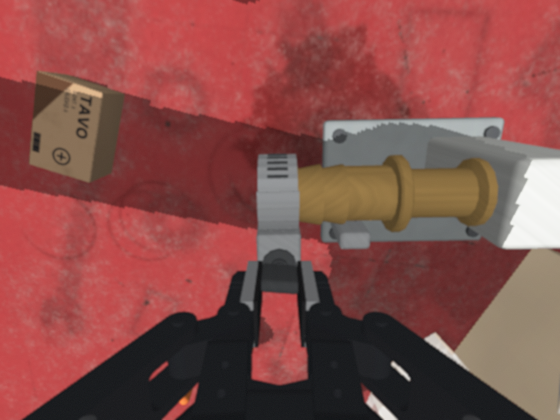

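```bash
python3 -m creep '{"slide":[[0.02,0.003,0.007],[0.05,0.012,0.007],[0.09,0.023,0.007],[0.13,0.035,0.007],[0.16,0.043,0.007],[0.19,0.052,0.007],[0.19,0.052,0.007],[0.19,0.052,0.007]],"twist":[[0,0,0],[0,0,0],[0,0,0],[0,0,0],[0,0,0],[0,0,0],[0,0,0],[0,0,0]],"fingers":[-0.8,-0.8,-0.8,-0.8,-0.8,-0.8,-0.8,-0.8]}'
python3 - <<'E'
from rig import telemetry, optics
import cv2,numpy as np
from h import *
for n in ["wrist","side"]:
    d=optics.get_image(n); cv2.imwrite(f"pics/k_{n}.png",d["img"]); np.savez(f"pics/k_{n}.npz",**d)
    s=telemetry.get_state(); print(s["clock"],s["position"],s["contact_force"],s["moment"])
E
python3 m.py pics/k_wrist.npz '[0.582,0.201,0.0625]' 0.263 | tail -12
```

```text
clock: 7.7
position: [0.5812, 0.2014, 0.0624]
ee_rot: [-0.0, 0.608, 0.794, -0.0]
contact_force: [0.5, 0.3, -1.8]
width: 0.0174
7.75 [0.58100801 0.20132311 0.06241723] [ 0.44759772 -0.74500867 -1.88711525] [-0.01713413  0.02277014 -0.00731235]
7.8 [0.58095178 0.20131921 0.06247106] [ 0.41172681  0.46592467 -1.25432904] [-0.1098105  -0.01990614 -0.01300561]
cyl 0.072 0.095 2140 [ 0.2833 -0.0014  0.0764  0.0127] rms 0.0005323080237726474
sil yaw 0.2776395 offs at mid -0.00038715050680224183 t 0.08354808792165103
band centre rel TCP y,z [0.0372 0.0127] 2538 0.0005766940697626089
[[ 0.022  -0.0106  0.0146]
 [ 0.026  -0.0116  0.0101]
 [ 0.03   -0.0119  0.0087]
 [ 0.034  -0.0117  0.009 ]
 [ 0.038  -0.0117  0.009 ]
 [ 0.042  -0.0112  0.0089]
 [ 0.046  -0.0113  0.009 ]
 [ 0.05   -0.0121  0.0082]
 [ 0.054  -0.0107  0.0079]] lat -0.0009672080617061183 slope -0.06774052008034193
```

View pics/k_wrist.png

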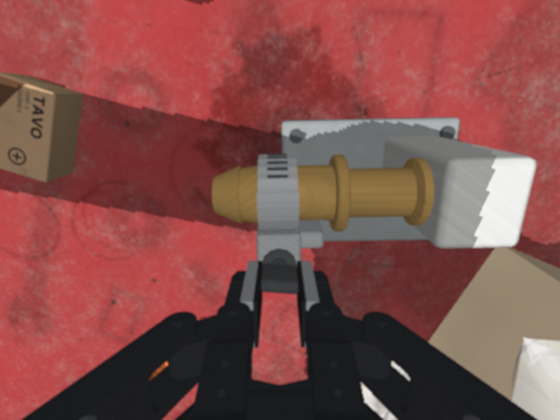

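```bash
python3 -m creep '{"slide":[[0.02,0.006,0],[0.05,0.014,0],[0.075,0.021,0],[0.083,0.023,0],[0.083,0.023,0],[0.083,0.023,0]],"twist":[[0,0,0],[0,0,0],[0,0,0],[0,0,0],[0,0,0],[0,0,0]],"fingers":[-0.8,-0.8,-0.8,-0.8,-0.8,-0.8]}'
python3 - <<'E'
from rig import telemetry, optics
import cv2,numpy as np
from h import *
for n in ["wrist"]:
    d=optics.get_image(n); cv2.imwrite(f"pics/l_{n}.png",cv2.resize(d["img"][120:300,180:400],None,fx=3.3,fy=3.3)); np.savez(f"pics/l_{n}.npz",**d)
    s=telemetry.get_state(); print(s["clock"],s["position"],s["contact_force"],s["moment"])
E
```

```text
clock: 8.4
position: [0.5936, 0.2048, 0.0625]
ee_rot: [-0.0, 0.608, 0.794, -0.0]
contact_force: [0.2, 0.6, -1.7]
width: 0.0175
8.45 [0.59357056 0.20475753 0.06248208] [-0.38086545 -0.43090216 -1.36815097] [-0.10332774 -0.01057359 -0.02685297]
```

View pics/l_wrist.png

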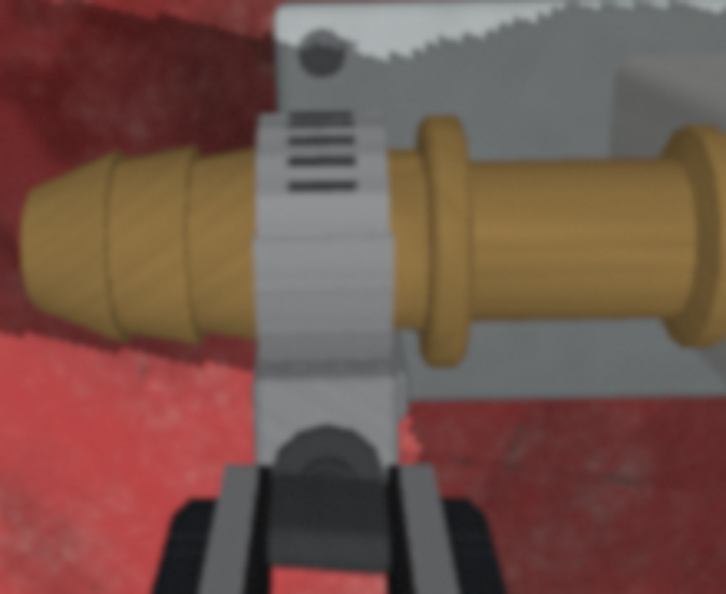

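```bash
python3 -m creep '{"slide":[[0.01,0.003,0],[0.018,0.005,0],[0.018,0.005,0],[0.018,0.005,0]],"twist":[[0,0,0],[0,0,0],[0,0,0],[0,0,0]],"fingers":[-0.8,-0.8,-0.8,-0.8]}'
python3 -m creep '{"slide":[[0.003,0.001,0],[0.006,0.002,0],[0.006,0.002,0]],"twist":[[0,0,0],[0,0,0],[0,0,0]],"fingers":[-0.8,-0.8,-0.8]}'
python3 -m creep '{"slide":[[0.003,0.001,0],[0.003,0.001,0]],"twist":[[0,0,0],[0,0,0]],"fingers":[-0.8,-0.8]}'
```

```text
clock: 8.85
position: [0.5965, 0.2056, 0.0626]
ee_rot: [0.0, 0.608, 0.794, -0.0]
contact_force: [-0.7, 0.8, -2.2]
width: 0.0174
clock: 9.15
position: [0.5975, 0.2059, 0.0626]
ee_rot: [0.0, 0.608, 0.794, 0.0]
contact_force: [0.7, -0.7, -1.9]
width: 0.0173
clock: 9.35
position: [0.5979, 0.206, 0.0626]
ee_rot: [0.0, 0.608, 0.794, 0.0]
contact_force: [0.4, -0.0, -1.3]
width: 0.0174
```

```bash
python3 -m creep '{"slide":[[0.003,0.001,0],[0.003,0.001,0]],"twist":[[0,0,0],[0,0,0]],"fingers":[-0.8,-0.8]}'
python3 -m creep '{"slide":[[0.003,0.001,0],[0.003,0.001,0]],"twist":[[0,0,0],[0,0,0]],"fingers":[-0.8,-0.8]}'
python3 - <<'E'
from rig import telemetry, optics
import cv2,numpy as np
from h import *
for n in ["wrist"]:
    d=optics.get_image(n); cv2.imwrite(f"pics/n_{n}.png",cv2.resize(d["img"][120:300,180:400],None,fx=3.3,fy=3.3)); np.savez(f"pics/n_{n}.npz",**d)
    s=telemetry.get_state(); print(s["clock"],s["position"],s["contact_force"],s["moment"])
E
```

```text
clock: 9.55
position: [0.5984, 0.2062, 0.0626]
ee_rot: [0.0, 0.608, 0.794, 0.0]
contact_force: [0.2, -0.1, -1.8]
width: 0.0173
clock: 9.75
position: [0.5988, 0.2063, 0.0626]
ee_rot: [0.0, 0.608, 0.794, 0.0]
contact_force: [-0.1, 0.2, -2.1]
width: 0.0172
9.8 [0.5987772  0.20635135 0.06259011] [-1.36566005  0.42093617 -1.11849928] [ 0.00076486 -0.02475946  0.02285357]
```

View pics/n_wrist.png

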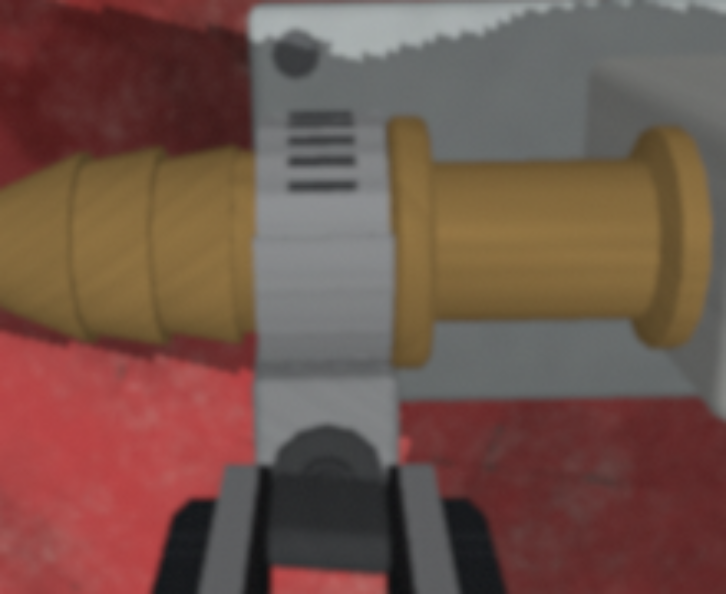

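Almost touching (right edge of the band and shoulder face coincide near column 390). Small steps until a force appears.

```bash
python3 -m creep '{"slide":[[0.003,0.001,0],[0.003,0.001,0]],"twist":[[0,0,0],[0,0,0]],"fingers":[-0.8,-0.8]}' | grep -E "pos|contact"
python3 -m creep '{"slide":[[0.003,0.001,0],[0.003,0.001,0]],"twist":[[0,0,0],[0,0,0]],"fingers":[-0.8,-0.8]}'| grep -E "pos|contact"
```

```text
position: [0.5992, 0.2065, 0.0626]
contact_force: [-0.1, 0.0, -1.9]
position: [0.5994, 0.2064, 0.0625]
contact_force: [-0.3, -1.5, -1.5]
```

```bash
python3 -m creep '{"slide":[[0.003,0.001,0],[0.003,0.001,0]],"twist":[[0,0,0],[0,0,0]],"fingers":[-0.8,-0.8]}' | grep -E "pos|contact"
python3 -m creep '{"slide":[[0.003,0.001,0],[0.003,0.001,0]],"twist":[[0,0,0],[0,0,0]],"fingers":[-0.8,-0.8]}'| grep -E "pos|contact"
```

```text
position: [0.5996, 0.2064, 0.0625]
contact_force: [-1.3, -1.2, -1.7]
position: [0.5999, 0.2065, 0.0625]
contact_force: [-2.4, -2.8, -0.2]
```

```bash
python3 -m creep '{"slide":[[0.004,0.001,0],[0.004,0.001,0]],"twist":[[0,0,0],[0,0,0]],"fingers":[-0.8,-0.8]}' | grep -E "pos|contact"
python3 -m creep '{"slide":[[0.004,0.001,0],[0.004,0.001,0],[0.004,0.001,0]],"twist":[[0,0,0],[0,0,0],[0,0,0]],"fingers":[-0.8,-0.8,-0.8]}'| grep -E "pos|contact"
python3 - <<'E'
from rig import telemetry, optics
import cv2,numpy as np
from h import *
for n in ["wrist"]:
    d=optics.get_image(n); cv2.imwrite(f"pics/o_{n}.png",cv2.resize(d["img"][120:300,180:400],None,fx=3.3,fy=3.3)); np.savez(f"pics/o_{n}.npz",**d)
    s=telemetry.get_state(); print(s["clock"],s["position"],s["contact_force"],s["moment"])
E
```

```text
position: [0.6002, 0.2065, 0.0625]
contact_force: [-4.5, -3.7, 0.2]
position: [0.6003, 0.2064, 0.0624]
contact_force: [-3.9, -4.3, 0.5]
11.15 [0.60036498 0.2064372  0.06246568] [-4.77468368 -4.48795795  1.14559977] [-0.59881073  0.84485277  0.09773268]
```

View pics/o_wrist.png

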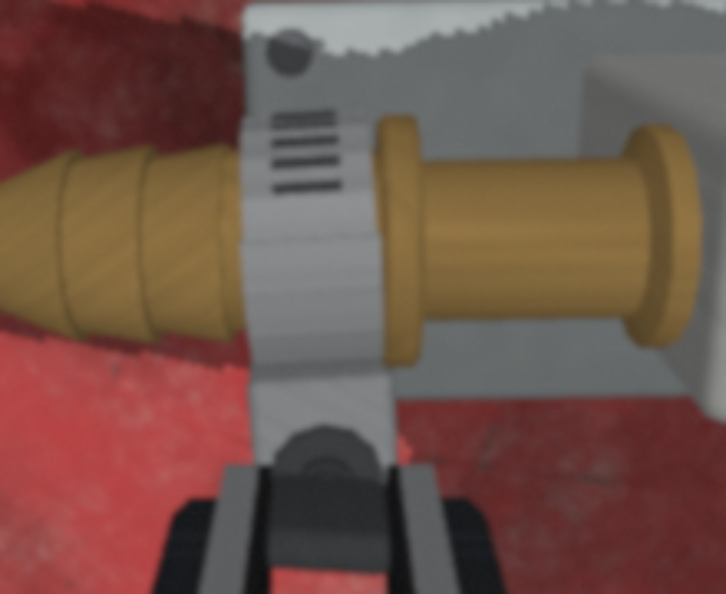

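```bash
python3 -m creep '{"slide":[[-0.002,0,0],[-0.002,0,0],[-0.002,0,0],[-0.002,0,0],[-0.002,0,0.1],[-0.002,0,0.3],[-0.002,0,0.5],[-0.002,0,0.5],[-0.002,0,0.5],[-0.002,0,0.5]],"twist":[[0,0,0],[0,0,0],[0,0,0],[0,0,0],[0,0,0],[0,0,0],[0,0,0],[0,0,0],[0,0,0],[0,0,0]],"fingers":[-0.2,-0.1,-0.1,-0.1,-0.1,-0.1,-0.1,-0.1,-0.1,-0.1]}' | grep -E "pos|contact|width"
python3 - <<'E'
from rig import telemetry, optics
import cv2,numpy as np
from h import *
for n in ["wrist","side"]:
    d=optics.get_image(n); cv2.imwrite(f"pics/p_{n}.png",d["img"]); np.savez(f"pics/p_{n}.npz",**d)
    s=telemetry.get_state(); print(s["clock"],s["position"],s["contact_force"],s["moment"])
E
```

```text
position: [0.6007, 0.2071, 0.1365]
contact_force: [0.3, -0.0, 0.4]
width: 0.0382
12.2 [0.60053367 0.20704621 0.13617275] [ 0.38751377 -0.21031637 -0.28854832] [ 0.00713165  0.01071815 -0.00033008]
12.25 [0.60055557 0.20704064 0.13611489] [-0.52782836 -0.73842654 -0.89373454] [ 0.00981477 -0.00066366 -0.00429244]
```

View pics/p_wrist.png

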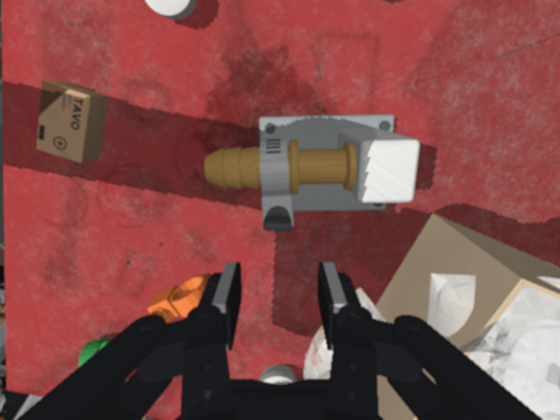

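```bash
python3 - <<'E'
from h import *
np.set_printoptions(precision=4,suppress=True)
for n in ["wrist","side"]:
    d=load(f"pics/p_{n}.npz");C=cloud(d);H=hsv(d)
    r=(C[...,0]>.56)&(C[...,0]<.64)&(C[...,1]>.17)&(C[...,1]<.24)&(C[...,2]>.088)&(C[...,2]<.114)&(H[...,1]<100)&(H[...,2]<130)
    if n=="side": continue
    m=comp(r&(C[...,2]>.098));P=C[m]
    print("key",P.mean(0),m.sum(),P.min(0),P.max(0),cv2.minAreaRect((P[:,:2]*1000).astype(np.float32)))
    r=(C[...,0]>.56)&(C[...,0]<.64)&(C[...,1]>.18)&(C[...,1]<.27)&(C[...,2]>.06)&(C[...,2]<.1)&(H[...,1]<60)
    m=comp(r);P=C[m]; print("cl",m.sum(),P.min(0),P.max(0),cv2.minAreaRect((P[:,:2]*1000).astype(np.float32)))
E
```

```text
key [0.5993 0.2089 0.1071] 333 [0.5898 0.2039 0.0981] [0.609  0.2124 0.1112] ((599.4098510742188, 207.93907165527344), (19.3778018951416, 6.271356582641602), 10.55527114868164)
cl 2322 [0.5733 0.2005 0.0701] [0.6133 0.2633 0.0999] ((594.6452026367188, 230.45098876953125), (27.925697326660156, 65.23847961425781), 16.036863327026367)
```

```bash
python3 -m creep '{"slide":[[-0.008,0.008,0],[-0.008,0.008,0],[-0.008,0.008,0],[-0.008,0.008,0],[-0.008,0.008,0],[-0.008,0.008,0],[-0.008,0.008,0],[-0.008,0.008,0],[-0.008,0.008,0],[-0.008,0.008,0],[-0.008,0.008,0],[-0.008,0.008,0],[-0.008,0.008,0]],"twist":[[0,0,0.02],[0,0,0.04],[0,0,0.06],[0,0,0.083],[0,0,0.106],[0,0,0.129],[0,0,0.152],[0,0,0.175],[0,0,0.198],[0,0,0.22],[0,0,0.237],[0,0,0.237],[0,0,0.237]],"fingers":[-0.62,-0.62,-0.62,-0.62,-0.62,-0.62,-0.62,-0.62,-0.62,-0.62,-0.62,-0.62,-0.62]}'
python3 - <<'E'
from rig import telemetry, optics
import cv2,numpy as np
from h import *
for n in ["wrist","side"]:
    d=optics.get_image(n); cv2.imwrite(f"pics/q_{n}.png",d["img"]); np.savez(f"pics/q_{n}.npz",**d)
    s=telemetry.get_state(); print(s["clock"],s["position"],s["qpos"])
d=load("pics/q_wrist.npz");C=cloud(d);H=hsv(d)
r=(C[...,0]>.56)&(C[...,0]<.64)&(C[...,1]>.17)&(C[...,1]<.24)&(C[...,2]>.098)&(C[...,2]<.114)&(H[...,1]<100)&(H[...,2]<130)
m=comp(r);P=C[m]
print("key",P.mean(0),m.sum(),P.min(0),P.max(0),cv2.minAreaRect((P[:,:2]*1000).astype(np.float32)))
E
```

```text
clock: 13.55
position: [0.5999, 0.2083, 0.1367]
ee_rot: [-0.001, -0.089, 0.996, -0.0]
contact_force: [-0.8, -0.1, -0.2]
width: 0.0161
13.6 [0.5999618  0.2083598  0.13694041] [ 2.24688754e-01  4.02116305e-01  1.46396625e+00  1.28595500e-04
  1.27660453e+00 -1.52554633e+00]
13.65 [0.60004023 0.2083856  0.13709521] [ 2.24711549e-01  4.01977072e-01  1.46379251e+00  1.11000120e-04
  1.27664668e+00 -1.52594223e+00]
key [0.59741679 0.20711734 0.10794197] 302 [0.58904302 0.2023156  0.09824373] [0.60859302 0.21239535 0.11141022] ((598.7633666992188, 207.1880645751953), (19.22159767150879, 7.14396858215332), 10.501940727233887)
```

View pics/q_wrist.png

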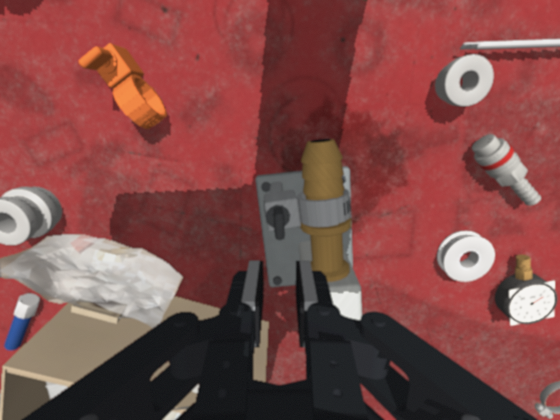

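```bash
python3 -m creep '{"slide":[[-0.005,-0.002,-0.1],[-0.005,-0.002,-0.2],[-0.005,-0.002,-0.28],[-0.005,-0.002,-0.28],[-0.005,-0.002,-0.28],[-0.005,-0.002,-0.28]],"twist":[[0,0,0],[0,0,0],[0,0,0],[0,0,0],[0,0,0],[0,0,0]],"fingers":[-0.62,-0.62,-0.62,-0.62,-0.62,-0.62]}'
python3 - <<'E'
from rig import telemetry, optics
import cv2,numpy as np
from h import *
for n in ["wrist"]:
    d=optics.get_image(n); cv2.imwrite(f"pics/r_{n}.png",cv2.resize(d["img"][150:360,170:400],None,fx=3,fy=3)); np.savez(f"pics/r_{n}.npz",**d)
    s=telemetry.get_state(); print(s["clock"],s["position"],s["contact_force"],s["moment"])
E
```

```text
clock: 14.25
position: [0.6002, 0.2083, 0.0963]
ee_rot: [0.001, -0.09, 0.996, 0.0]
contact_force: [0.3, -0.3, -0.3]
width: 0.0162
14.3 [0.60018362 0.20828903 0.09645857] [-0.53294233 -0.28026255  0.33669674] [ 1.61282325e-05 -2.05679612e-02 -3.90374152e-02]
```

View pics/r_wrist.png

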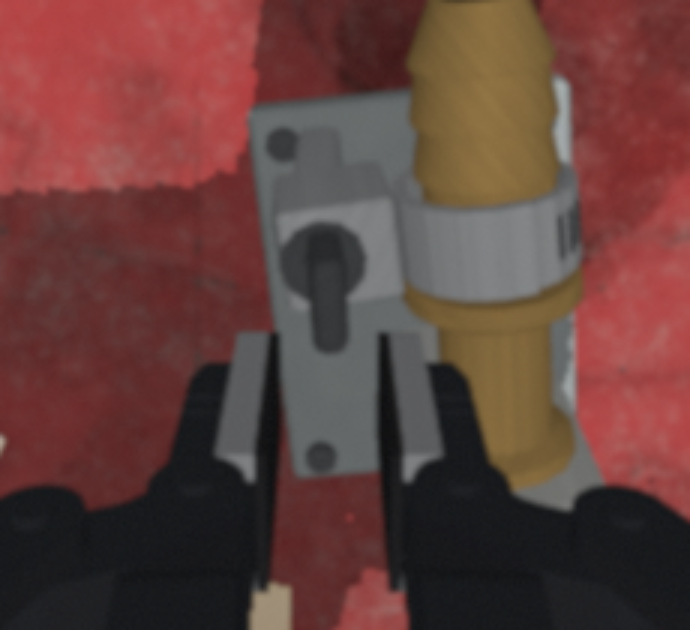

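```bash
python3 - <<'E'
from h import *
np.set_printoptions(precision=4,suppress=True)
d=load("pics/r_wrist.npz")
P=np.array([[.6002,.2083,.0964],[.5992,.2078,.109],[.5992,.2078,.089],[.5992+.0098,.2078+.0018,.109],[.5992-.0098,.2078-.0018,.109]])
u,v=proj(d,P); print(np.c_[(u-170)*3,(v-150)*3])
C=cloud(d)
for (x,y) in [(327,300),(327,340),(255,360),(410,360),(255,345),(240,440),(425,440)]:
    print(x,y,C[150+y//3,170+x//3])
E
```

```text
[[331.0939 286.8286]
 [329.6576 310.0328]
 [329.5277 267.1289]
 [329.6275 356.1433]
 [329.6889 262.2503]]
327 300 [0.5972 0.2069 0.109 ]
327 340 [0.6051 0.2084 0.1095]
255 360 [0.5919 0.1948 0.1448]
410 360 [0.5876 0.2178 0.145 ]
255 345 [0.5918 0.1945 0.1405]
240 440 [0.5921 0.1943 0.1653]
425 440 [0.5877 0.2182 0.1653]
```

```bash
python3 - <<'E'
from rig import telemetry, optics
from h import *
np.set_printoptions(precision=4,suppress=True)
for n in ["side"]:
    d=optics.get_image(n); cv2.imwrite(f"pics/s_{n}.png",cv2.resize(d["img"][150:280,170:340],None,fx=4.5,fy=4.5,interpolation=2)); np.savez(f"pics/s_{n}.npz",**d)
P=np.array([[.6002,.2083,.0964],[.6002,.2083,.137],[.5992,.2078,.109],[.5992,.2078,.089]])
u,v=proj(d,P); print(np.c_[(u-170)*4.5,(v-150)*4.5])
w=load("pics/r_wrist.npz")
Q=np.array([[.589,.198,.0964],[.589,.198,.137],[.611,.198,.0964],[.611,.2,.137]])
u,v=proj(w,Q); print(np.c_[(u-170)*3,(v-150)*3])
f=load("pics/s_side.npz"); 
E
```

```text
[[347.8972 274.6225]
 [342.7218 203.974 ]
 [348.857  252.7312]
 [351.287  286.4898]]
[[290.5757 228.2043]
 [281.1401 322.7892]
 [272.7252 325.2768]
 [271.2459 440.7535]]
```

View pics/s_side.png

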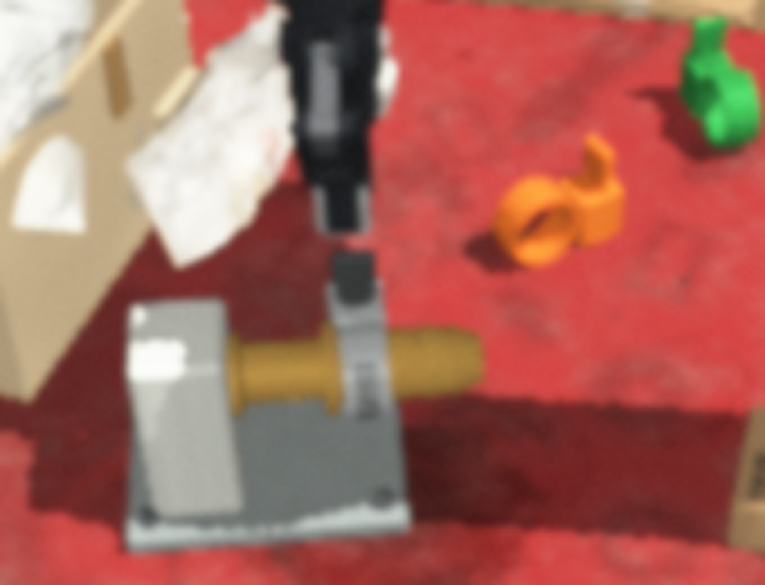

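```bash
python3 - <<'E'
from h import *
np.set_printoptions(precision=4,suppress=True)
d=load("pics/s_side.npz");C=cloud(d)
for y in range(180,300,6):
    r=150+int(y/4.5); c=170+int(345/4.5); print(y,C[r,c],d["img"][r,c], C[r,170+int(362/4.5)])
w=load("pics/r_wrist.npz");C=cloud(w)
m=(C[...,2]>.1)&(C[...,2]<.20)&(abs(C[...,0]-.6)<.03)&(abs(C[...,1]-.208)<.05)
P=C[m]
for z in np.arange(.1,.2,.006):
    q=(P[:,2]>=z)&(P[:,2]<z+.006)
    if q.sum(): print("%.3f"%z,q.sum(),P[q].min(0),P[q].max(0))
f=load("pics/f_side.npz");C=cloud(f)
m=(C[...,2]>.09)&(C[...,2]<.20)&(abs(C[...,0]-.553)<.05)&(abs(C[...,1]+.06)<.05)
P=C[m];print("f side")
for z in np.arange(.09,.2,.006):
    q=(P[:,2]>=z)&(P[:,2]<z+.006)
    if q.sum(): print("%.3f"%z,q.sum(),P[q].min(0),P[q].max(0))
cv2.imwrite("pics/f3.png",cv2.resize(f["img"][80:160,270:350],None,fx=7,fy=7,interpolation=2))
E
```

```text
180 [0.5884 0.247  0.1839] [33 30 29] [0.5815 0.2457 0.1837]
186 [0.5949 0.2253 0.1626] [31 29 27] [0.5821 0.244  0.18  ]
192 [0.5949 0.2258 0.1606] [32 30 28] [0.5892 0.2191 0.1559]
198 [0.5937 0.2308 0.1602] [34 31 30] [0.5891 0.2204 0.1522]
204 [0.595  0.2269 0.1544] [33 31 30] [0.589  0.2212 0.1505]
210 [0.5948 0.2278 0.1527] [35 33 32] [0.5897 0.219  0.146 ]
216 [0.5961 0.2245 0.1449] [35 32 30] [0.5893 0.2213 0.1431]
222 [0.5957 0.2262 0.1439] [34 31 30] [0.5895 0.2212 0.1405]
228 [0.5955 0.2276 0.1427] [40 38 40] [0.59   0.2198 0.1367]
234 [0.6392 0.0813 0.0028] [ 74  75 119] [0.6303 0.0783 0.0015]
240 [0.6381 0.0857 0.0036] [ 71  73 141] [0.6297 0.0811 0.0009]
246 [0.6376 0.0881 0.0027] [ 60  63 130] [0.628  0.0877 0.0039]
252 [0.6018 0.2094 0.1104] [58 58 73] [0.5942 0.2078 0.1103]
258 [0.6016 0.2105 0.1089] [64 63 65] [0.5939 0.2094 0.1091]
264 [0.6013 0.2118 0.1075] [61 61 60] [0.5939 0.2097 0.1067]
270 [0.6015 0.2122 0.1025] [59 59 56] [0.4335 0.7736 0.6412]
276 [0.6015 0.213  0.1006] [57 57 56] [0.5944 0.2096 0.0987]
282 [0.6025 0.2101 0.095 ] [58 58 55] [0.5944 0.21   0
[... 1318 characters left out ...]
2] [ 0.5582 -0.022   0.138 ]
0.138 40 [ 0.5279 -0.0734  0.1381] [ 0.5616 -0.0296  0.1439]
0.144 34 [ 0.531  -0.073   0.1445] [ 0.5673 -0.0575  0.1498]
0.150 44 [ 0.5287 -0.0812  0.1503] [ 0.5733 -0.0562  0.1558]
0.156 32 [ 0.5292 -0.0821  0.1562] [ 0.5733 -0.057   0.1619]
0.162 35 [ 0.5293 -0.0804  0.1621] [ 0.5734 -0.0583  0.1679]
0.168 30 [ 0.5295 -0.082   0.1684] [ 0.5733 -0.0576  0.1737]
0.174 33 [ 0.5296 -0.085   0.174 ] [ 0.5698 -0.057   0.1798]
0.180 36 [ 0.5144 -0.0812  0.1802] [ 0.576  -0.0542  0.1859]
0.186 72 [ 0.5099 -0.0861  0.1861] [ 0.5861 -0.0481  0.1919]
0.192 104 [ 0.506  -0.0933  0.192 ] [ 0.5903 -0.0472  0.198 ]
0.198 26 [ 0.504  -0.0963  0.1981] [ 0.5909 -0.0474  0.2   ]
```

View pics/f3.png

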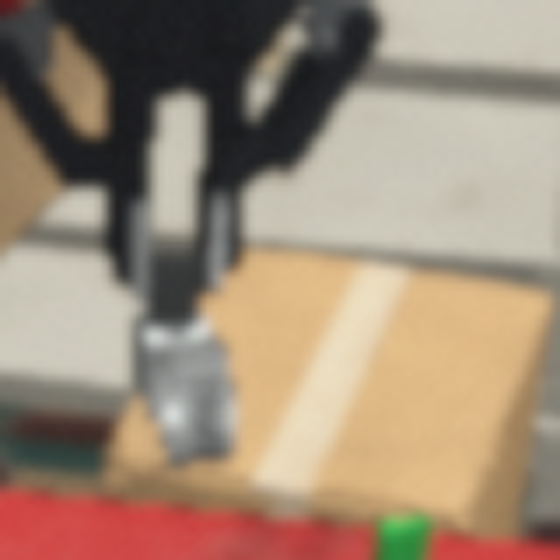

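```bash
python3 -m creep '{"slide":[[0,0,0],[0,0,0],[0,0,0],[0,0,0]],"twist":[[0,0,0],[0,0,0],[0,0,0],[0,0,0]],"fingers":[-1,-1,-1,-1]}' 20
python3 - <<'E'
from rig import telemetry, optics
from h import *
for n in ["wrist","side"]:
    d=optics.get_image(n); np.savez(f"pics/t_{n}.npz",**d)
    cv2.imwrite(f"pics/t_{n}.png",cv2.resize(d["img"][150:360,170:400],None,fx=3,fy=3))
E
```

```text
clock: 14.75
position: [0.5995, 0.2081, 0.0957]
ee_rot: [0.0, -0.091, 0.996, 0.0]
contact_force: [0.1, 1.0, 0.0]
width: 0.0
```

View pics/t_wrist.png

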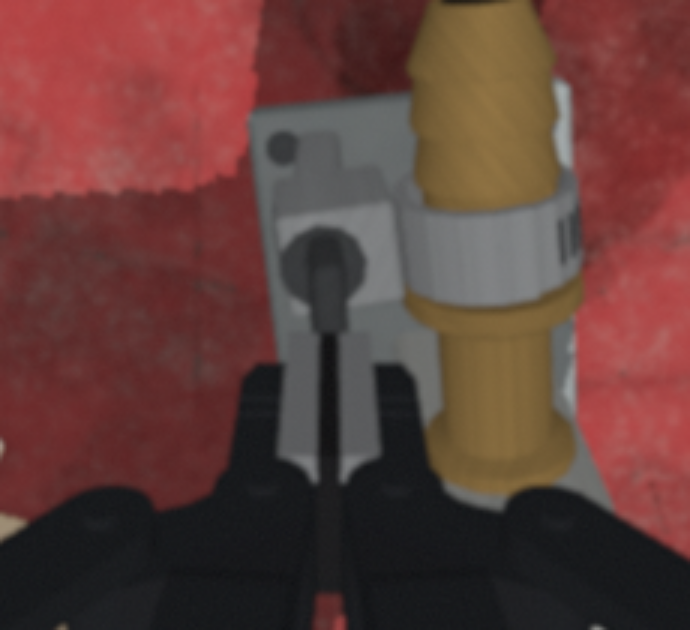

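View pics/t_side.png

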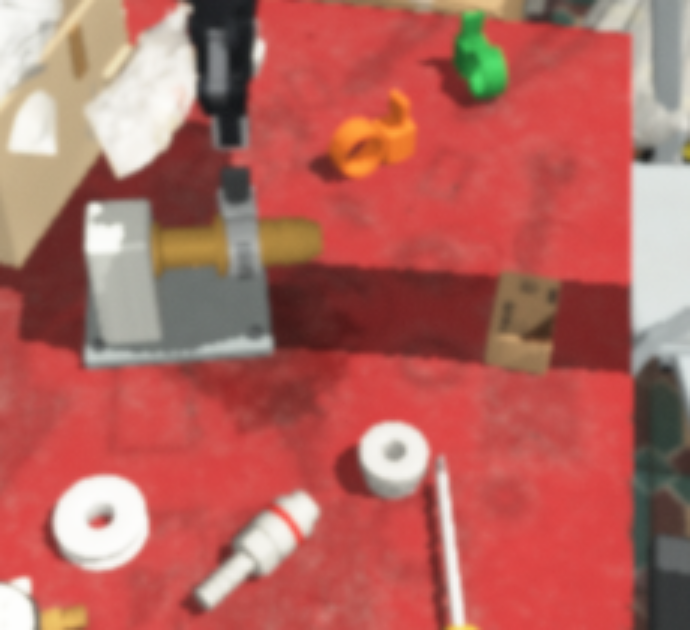

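```bash
python3 -m creep '{"slide":[[0,0,0],[0,0,0],[0,0,0],[0,0,-0.06],[0,0,-0.12],[0,0,-0.18],[0,0,-0.23],[0,0,-0.23],[0,0,-0.23],[0,0,-0.23]],"twist":[[0,0,0],[0,0,0],[0,0,0],[0,0,0],[0,0,0],[0,0,0],[0,0,0],[0,0,0],[0,0,0],[0,0,0]],"fingers":[-0.62,-0.62,-0.62,-0.62,-0.62,-0.62,-0.62,-0.62,-0.62,-0.62]}'
python3 - <<'E'
from rig import telemetry, optics
from h import *
for n in ["wrist","side"]:
    d=optics.get_image(n); np.savez(f"pics/u_{n}.npz",**d)
    cv2.imwrite(f"pics/u_{n}.png",cv2.resize(d["img"][150:360,170:400],None,fx=3,fy=3))
print(telemetry.get_state()["moment"])
E
```

```text
clock: 15.85
position: [0.5999, 0.2082, 0.0614]
ee_rot: [0.0, -0.091, 0.996, 0.0]
contact_force: [-0.9, 0.5, 0.1]
width: 0.0164
[-0.01077412  0.01455764  0.01608898]
```

View pics/u_wrist.png

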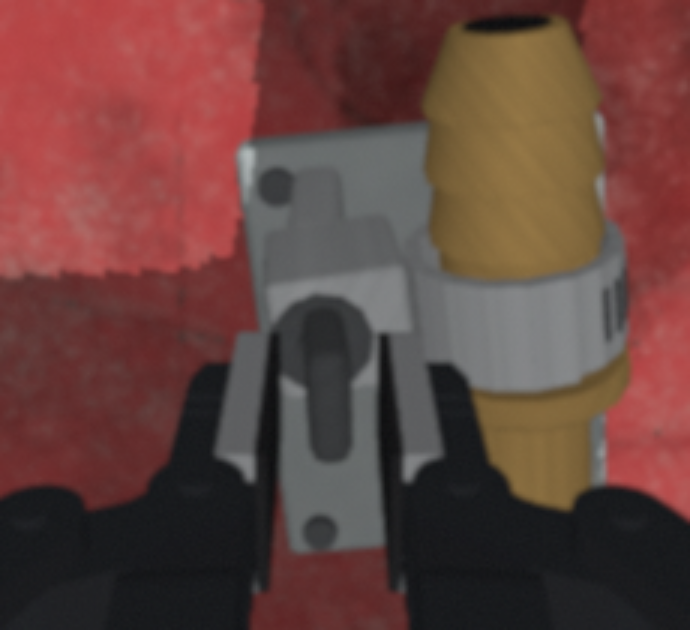

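View pics/u_side.png

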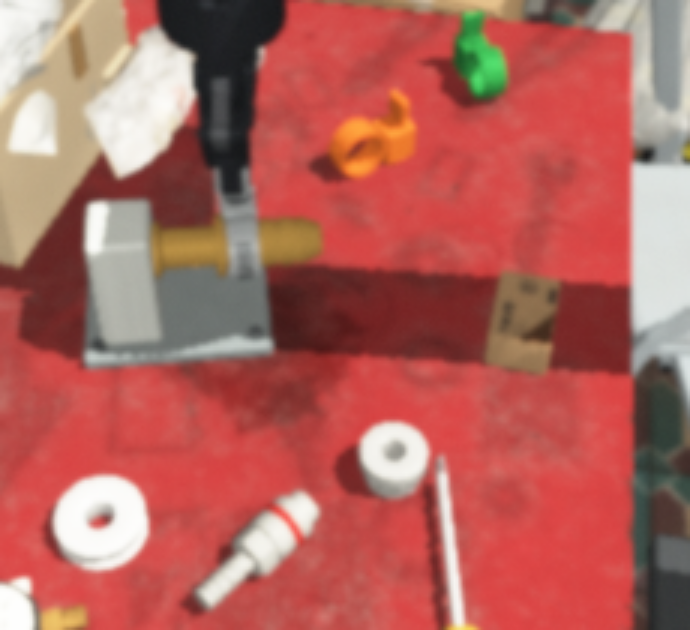

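```bash
python3 -m creep '{"slide":[[0,0,0],[0,0,0],[0,0,0],[0,0,0]],"twist":[[0,0,0],[0,0,0],[0,0,0],[0,0,0]],"fingers":[-1,-1,-1,-1]}' 50
python3 -c "
from rig import telemetry as t; s=t.get_state(); print(s['moment'],s['qpos'])"
python3 -m creep '{"slide":[[0,0,0],[0,0,0],[0,0,0],[0,0,0],[0,0,0],[0,0,0]],"twist":[[0,0,-0.02],[0,0,-0.04],[0,0,-0.06],[0,0,-0.08],[0,0,-0.08],[0,0,-0.08]],"fingers":[-1,-1,-1,-1,-1,-1]}' 
python3 -c "
from rig import telemetry as t; s=t.get_state(); print(s['moment'],s['qpos'])"
```

```text
clock: 16.35
position: [0.5997, 0.2078, 0.0615]
ee_rot: [0.0, -0.091, 0.996, -0.0]
contact_force: [-0.9, -2.4, 2.2]
width: 0.0055
[-0.33557699  0.01369227 -0.00659486] [ 2.24271823e-01  4.60420107e-01  1.56865150e+00 -6.00587536e-04
  1.11207192e+00 -1.52765174e+00]
clock: 16.95
position: [0.5988, 0.2075, 0.0614]
ee_rot: [-0.0, 0.158, 0.987, -0.001]
contact_force: [-2.1, -3.6, 5.2]
width: 0.005
[-0.64354817  0.46423392  0.16927054] [ 2.24321272e-01  4.60201139e-01  1.56931037e+00 -9.60489701e-04
  1.11344694e+00 -1.02775917e+00]
```

```bash
T='from rig import telemetry as t; s=t.get_state(); print(s["moment"].round(3) if hasattr(s["moment"],"round") else s["moment"],s["qpos"][5])'
python3 -m creep '{"slide":[[0,0,0],[0,0,0],[0,0,0],[0,0,0],[0,0,0],[0,0,0]],"twist":[[0,0,-0.02],[0,0,-0.04],[0,0,-0.06],[0,0,-0.08],[0,0,-0.08],[0,0,-0.08]],"fingers":[-1,-1,-1,-1,-1,-1]}' | grep -E "pos|cont|wid"; python3 -c "$T"
python3 -m creep '{"slide":[[0,0,0],[0,0,0],[0,0,0],[0,0,0],[0,0,0],[0,0,0]],"twist":[[0,0,-0.02],[0,0,-0.04],[0,0,-0.06],[0,0,-0.08],[0,0,-0.08],[0,0,-0.08]],"fingers":[-1,-1,-1,-1,-1,-1]}' | grep -E "pos|cont|wid"; python3 -c "$T"
```

```text
position: [0.5989, 0.207, 0.0614]
contact_force: [-3.4, -5.2, 4.9]
width: 0.0051
[-0.842  0.411  0.187] -0.5246481717904498
position: [0.5989, 0.2066, 0.0614]
contact_force: [-2.9, -4.7, 5.2]
width: 0.0052
[-1.008  0.374  0.222] -0.021959964496554317
```

```bash
T='from rig import telemetry as t; s=t.get_state(); print(s["moment"],s["qpos"][5])'
python3 -m creep '{"slide":[[-0.004,-0.008,0],[-0.004,-0.008,0],[-0.004,-0.008,0],[-0.004,-0.008,0],[-0.004,-0.008,0]],"twist":[[0,0,-0.02],[0,0,-0.04],[0,0,-0.06],[0,0,-0.06],[0,0,-0.06]],"fingers":[-1,-1,-1,-1,-1]}' | grep -E "clock|pos|cont|wid"; python3 -c "$T"
python3 - <<'E'
from rig import telemetry, optics
from h import *
for n in ["wrist","top"]:
    d=optics.get_image(n); np.savez(f"pics/v_{n}.npz",**d)
    cv2.imwrite(f"pics/v_{n}.png",d["img"])
E
```

```text
clock: 18.65
position: [0.5982, 0.2066, 0.0614]
contact_force: [-3.4, -2.5, 5.1]
width: 0.0052
[-0.6223967   0.38440826  0.23503915] 0.35337031806192803
```

View pics/v_wrist.png

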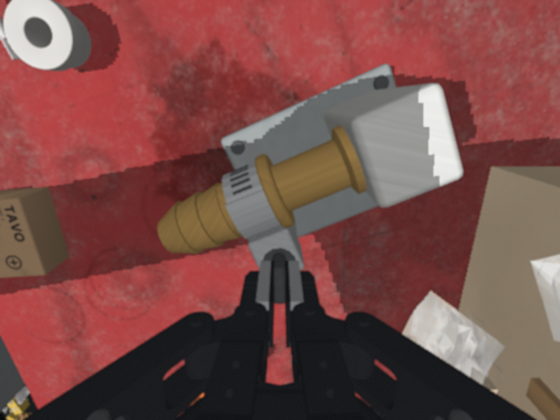

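```bash
T='from rig import telemetry as t; s=t.get_state(); print(s["moment"],s["qpos"][5])'
python3 -m creep '{"slide":[[0,0,0],[0,0,0],[0,0,0],[0,0,0]],"twist":[[0,0,-0.015],[0,0,-0.03],[0,0,-0.03],[0,0,-0.03]],"fingers":[-1,-1,-1,-1]}' | grep -E "clock|pos|cont|wid"; python3 -c "$T"
python3 -m creep '{"slide":[[0,0,0],[0,0,0],[0,0,0],[0,0,0]],"twist":[[0,0,-0.015],[0,0,-0.03],[0,0,-0.03],[0,0,-0.03]],"fingers":[-1,-1,-1,-1]}' | grep -E "clock|pos|cont|wid"; python3 -c "$T"
```

```text
clock: 19.15
position: [0.5978, 0.2069, 0.0614]
contact_force: [-4.0, -1.2, 5.6]
width: 0.0051
[-0.54576411  0.46519189  0.22446437] 0.5418271358227059
clock: 19.55
position: [0.5975, 0.2071, 0.0613]
contact_force: [-5.3, -0.8, 6.2]
width: 0.0053
[-0.43568745  0.59902418  0.23686443] 0.7302778596868261
```

```bash
T='from rig import telemetry as t; s=t.get_state(); print(s["moment"][2],s["qpos"][5])'
python3 -m creep '{"slide":[[0,0,0],[0,0,0],[0,0,0]],"twist":[[0,0,-0.01],[0,0,-0.02],[0,0,-0.02]],"fingers":[-1,-1,-1]}' | grep -E "pos|cont"; python3 -c "$T"
python3 -m creep '{"slide":[[0,0,0],[0,0,0],[0,0,0]],"twist":[[0,0,-0.01],[0,0,-0.02],[0,0,-0.02]],"fingers":[-1,-1,-1]}' | grep -E "pos|cont"; python3 -c "$T"
```

```text
position: [0.5972, 0.2073, 0.0613]
contact_force: [-5.4, -1.7, 5.2]
0.20976515250570432 0.8568739223339344
position: [0.597, 0.2075, 0.0613]
contact_force: [-5.3, -0.5, 6.1]
0.27959592322545246 0.9825480601524135
```

```bash
T='from rig import telemetry as t; s=t.get_state(); print(s["moment"][2],s["qpos"][5])'
python3 -m creep '{"slide":[[0,0,0],[0,0,0],[0,0,0]],"twist":[[0,0,-0.01],[0,0,-0.02],[0,0,-0.02]],"fingers":[-1,-1,-1]}' | grep -E "pos|cont"; python3 -c "$T"
```

```text
position: [0.5969, 0.2076, 0.0613]
contact_force: [-6.2, 0.2, 5.8]
0.2388661204176716 1.1081362997248303
```

```bash
cat > mz.py <<'E'
from rig import telemetry, optics
import numpy as np
a=[]
for i in range(6):
    s=telemetry.get_state(); a.append([s["moment"][2],*s["contact_force"]]); optics.get_image("top")
a=np.array(a);print("mz %.3f +- %.3f"%(a[:,0].mean(),a[:,0].std()/6**.5),"F",a[:,1:].mean(0).round(1),"q6 %.3f t %.2f"%(s["qpos"][5],s["clock"]))
E
python3 mz.py
python3 -m creep '{"slide":[[0,0,0],[0,0,0]],"twist":[[0,0,-0.015],[0,0,-0.015]],"fingers":[-1,-1]}' | grep -E "pos|cont"; python3 mz.py
```

```text
mz 0.263 +- 0.013 F [-5.6 -0.1  6.4] q6 1.107 t 20.70
position: [0.5968, 0.2078, 0.0613]
contact_force: [-5.6, -0.4, 6.2]
mz 0.290 +- 0.007 F [-5.5 -0.   6.6] q6 1.201 t 21.20
```

```bash
python3 -m creep '{"slide":[[0,0,0],[0,0,0]],"twist":[[0,0,-0.005],[0,0,-0.005]],"fingers":[-1,-1]}' | grep -E "cont"; python3 mz.py
```

```text
contact_force: [-5.5, -0.3, 5.7]
mz 0.301 +- 0.009 F [-5.4 -0.2  6.2] q6 1.233 t 21.70
```

```bash
python3 -m creep '{"slide":[[0,0,0],[0,0,0],[0,0,0],[0,0,0],[0,0,0]],"twist":[[0,0,0],[0,0,0],[0,0,0.012],[0,0,0.024],[0,0,0.024]],"fingers":[-0.62,-0.62,-0.62,-0.62,-0.62]}'; python3 mz.py
python3 - <<'E'
from rig import optics
from h import *
for n in ["wrist","side"]:
    d=optics.get_image(n); np.savez(f"pics/w_{n}.npz",**d)
    cv2.imwrite(f"pics/w_{n}.png",cv2.resize(d["img"][120:330,170:400],None,fx=3,fy=3))
E
```

```text
clock: 22.25
position: [0.5996, 0.2072, 0.0609]
ee_rot: [-0.0, 0.938, 0.347, 0.001]
contact_force: [-0.5, -0.6, -0.7]
width: 0.0162
mz 0.019 +- 0.014 F [-0.  -0.2  0.1] q6 1.085 t 22.50
```

View pics/w_wrist.png

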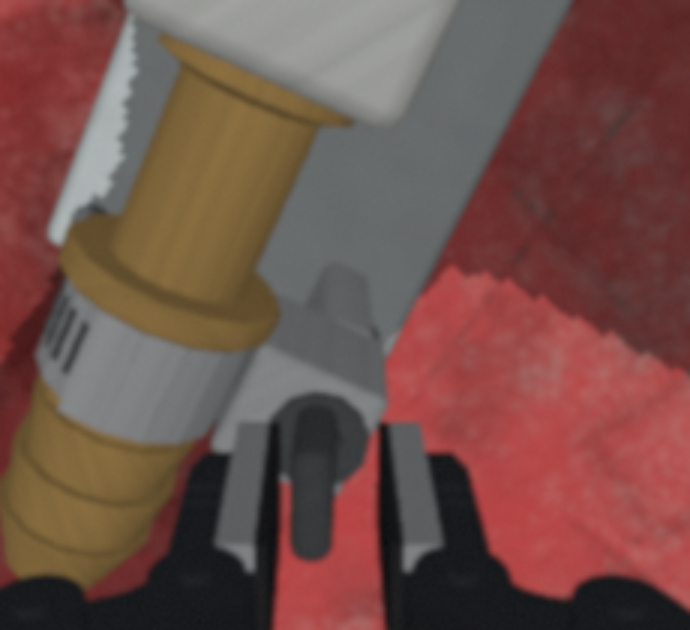

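```bash
python3 - <<'E'
from h import *
np.set_printoptions(precision=4,suppress=True)
d=load("pics/w_wrist.npz");C=cloud(d);H=hsv(d)
r=(C[...,0]>.57)&(C[...,0]<.63)&(C[...,1]>.18)&(C[...,1]<.235)&(C[...,2]>.103)&(C[...,2]<.114)&(H[...,1]<110)&(H[...,2]<130)
# exclude the finger parts: only between pads
u=np.arange(560)[None,:]; r&=(u>170+285/3)&(u<170+345/3)
m=comp(r);P=C[m]; print("key",m.sum(),P.mean(0),P.min(0),P.max(0),cv2.minAreaRect((P[:,:2]*1000).astype(np.float32)))
x,y=.938,.347; print("tool yaw",np.degrees(np.arctan2(2*y*y-1,2*x*y)))
m,p,_=__import__("m").tail(d)
r=(C[...,0]>.56)&(C[...,0]<.66)&(C[...,1]>.21)&(C[...,1]<.28)&(C[...,2]>.08)&(C[...,2]<.1)&(H[...,1]<60)
m=comp(r);P=C[m];print("band",P.shape,cv2.minAreaRect((P[:,:2]*1000).astype(np.float32)),P.max(0))
E
```

```text
key 544 [0.5996 0.2098 0.1087] [0.5903 0.2016 0.1031] [0.607  0.2161 0.1114] ((598.4097290039062, 208.63319396972656), (19.307188034057617, 6.6744232177734375), 40.226505279541016)
tool yaw -49.38806660817429
band (3145, 3) ((591.3533935546875, 232.2365264892578), (25.463783264160156, 53.633819580078125), 18.90092658996582) [0.6098 0.259  0.1   ]
```

```bash
python3 -m creep '{"slide":[[-0.008,0.009,0],[-0.008,0.009,0],[-0.008,0.009,0],[-0.008,0.009,0],[-0.008,0.009,0],[-0.008,0.009,0],[-0.008,0.009,0]],"twist":[[0,0,0],[0,0,0],[0,0,0],[0,0,0],[0,0,0],[0,0,0],[0,0,0]],"fingers":[-0.62,-0.62,-1,-1,-1,-1,-1]}' 50; python3 mz.py
python3 -m creep '{"slide":[[0,0,0],[0,0,0]],"twist":[[0,0,-0.012],[0,0,-0.012]],"fingers":[-1,-1]}' | grep -E "cont"; python3 mz.py
```

```text
clock: 23.35
position: [0.5974, 0.2086, 0.0611]
ee_rot: [-0.0, 0.938, 0.347, -0.0]
contact_force: [-1.1, 3.4, 1.7]
width: 0.0052
mz -0.058 +- 0.008 F [-1.9  2.7  1.6] q6 1.087 t 23.60
contact_force: [-2.1, 3.9, 1.4]
mz 0.124 +- 0.008 F [-3.   3.5  1.8] q6 1.162 t 24.10
```

```bash
python3 -m creep '{"slide":[[0,0,0],[0,0,0]],"twist":[[0,0,-0.008],[0,0,-0.008]],"fingers":[-1,-1]}' | grep -E "cont"; python3 mz.py
python3 -m creep '{"slide":[[0,0,0],[0,0,0]],"twist":[[0,0,-0.005],[0,0,-0.005]],"fingers":[-1,-1]}' | grep -E "cont"; python3 mz.py
```

```text
contact_force: [-4.1, 3.5, 0.7]
mz 0.246 +- 0.008 F [-3.5  4.   1.9] q6 1.212 t 24.60
contact_force: [-3.2, 4.4, 2.5]
mz 0.277 +- 0.008 F [-3.2  4.3  2. ] q6 1.243 t 25.10
```

```bash
python3 -m creep '{"slide":[[0,0,0],[0,0,0]],"twist":[[0,0,-0.006],[0,0,-0.006]],"fingers":[-1,-1]}' | grep -E "cont"; python3 mz.py
python3 -m creep '{"slide":[[0,0,0],[0,0,0]],"twist":[[0,0,-0.006],[0,0,-0.006]],"fingers":[-1,-1]}' | grep -E "cont"; python3 mz.py
```

```text
contact_force: [-3.7, 4.3, 1.5]
mz 0.307 +- 0.012 F [-3.4  4.3  1.7] q6 1.281 t 25.60
contact_force: [-3.2, 3.4, 0.9]
mz 0.248 +- 0.017 F [-3.   3.9  0.4] q6 1.319 t 26.10
```

```bash
python3 mz.py; python3 -m creep '{"slide":[[0,0,0],[0,0,0]],"twist":[[0,0,-0.003],[0,0,-0.003]],"fingers":[-1,-1]}' | grep -E "cont|width"; python3 mz.py
```

```text
mz 0.218 +- 0.015 F [-3.2  3.8  0.1] q6 1.319 t 26.40
contact_force: [-3.8, 4.2, -0.6]
width: 0.0056
mz 0.225 +- 0.008 F [-3.4  4.4 -0.2] q6 1.338 t 26.90
```

```bash
python3 -m creep '{"slide":[[0,0,0],[0,0,0]],"twist":[[0,0,-0.006],[0,0,-0.006]],"fingers":[-1,-1]}' | grep -E "cont|width"; python3 mz.py
python3 - <<'E'
from rig import optics
from h import *
for n in ["wrist"]:
    d=optics.get_image(n); np.savez(f"pics/x_{n}.npz",**d)
    cv2.imwrite(f"pics/x_{n}.png",cv2.resize(d["img"][120:330,170:400],None,fx=3,fy=3))
E
```

```text
contact_force: [-3.6, 4.2, 0.1]
width: 0.0057
mz 0.267 +- 0.013 F [-3.3  4.  -0.2] q6 1.376 t 27.40
```

View pics/x_wrist.png

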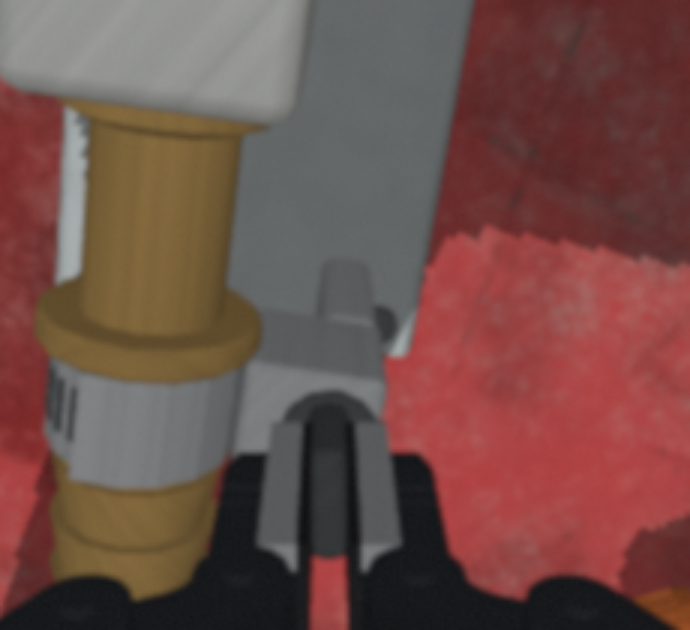

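```bash
python3 -m creep '{"slide":[[0,0,0],[0,0,0]],"twist":[[0,0,-0.006],[0,0,-0.006]],"fingers":[-1,-1]}' | grep -E "cont|width"; python3 mz.py
```

```text
contact_force: [-3.4, 3.7, 0.1]
width: 0.0054
mz 0.249 +- 0.008 F [-2.9  3.7 -0.3] q6 1.413 t 27.95
```

```bash
python3 mz.py
```

```text
mz 0.263 +- 0.011 F [-3.1  4.   0.1] q6 1.413 t 28.25
```

```bash
python3 -m creep '{"slide":[[0,0,0],[0,0,0]],"twist":[[0,0,-0.01],[0,0,-0.01]],"fingers":[-1,-1]}' | grep -E "cont|width"; python3 mz.py; python3 mz.py
```

```text
contact_force: [-3.9, 3.7, 0.4]
width: 0.0053
mz 0.271 +- 0.015 F [-3.5  4.2  0. ] q6 1.476 t 28.75
mz 0.265 +- 0.012 F [-3.3  4.5 -0.1] q6 1.476 t 29.05
```

```bash
python3 -m creep '{"slide":[[0,0,0],[0,0,0]],"twist":[[0,0,-0.01],[0,0,-0.01]],"fingers":[-1,-1]}' | grep -E "cont|width"; python3 mz.py; python3 mz.py
```

```text
contact_force: [-3.0, 4.0, -0.5]
width: 0.0058
mz 0.261 +- 0.011 F [-3.1  4.  -0.4] q6 1.539 t 29.55
mz 0.268 +- 0.008 F [-3.2  4.1 -0.2] q6 1.539 t 29.85
```

```bash
python3 -m creep '{"slide":[[0,0,0],[0,0,0]],"twist":[[0,0,-0.008],[0,0,-0.008]],"fingers":[-1,-1]}' | grep -E "cont|width"; python3 mz.py; python3 mz.py
python3 - <<'E'
from rig import optics
from h import *
d=optics.get_image("wrist"); np.savez(f"pics/y.npz",**d)
cv2.imwrite(f"pics/y.png",cv2.resize(d["img"][220:320,220:340],None,fx=6,fy=6,interpolation=2))
E
```

```text
contact_force: [-3.0, 5.1, 0.4]
width: 0.0054
mz 0.299 +- 0.014 F [-3.1  4.4 -0.5] q6 1.589 t 30.35
mz 0.270 +- 0.008 F [-3.5  4.6 -0. ] q6 1.589 t 30.65
```

View pics/y.png

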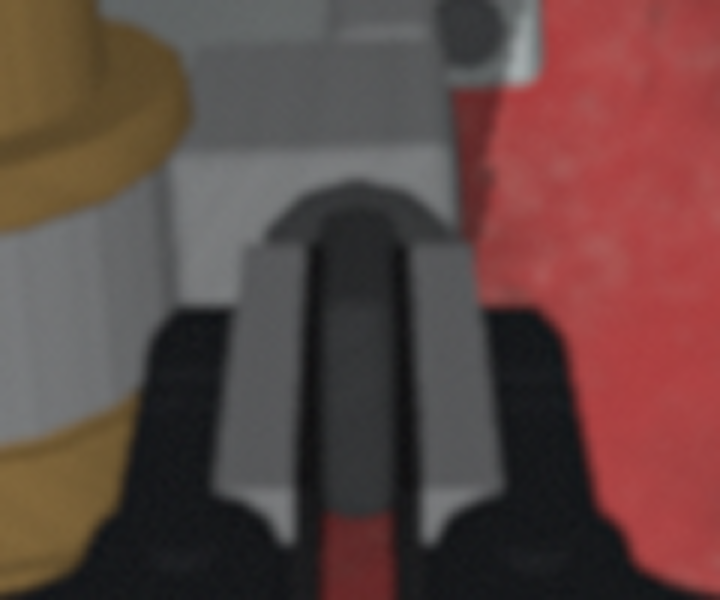

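```bash
python3 -m creep '{"slide":[[0,0,0],[0,0,0]],"twist":[[0,0,-0.008],[0,0,-0.008]],"fingers":[-1,-1]}' | grep -E "cont|width"; python3 mz.py; python3 mz.py; python3 mz.py
```

```text
contact_force: [-2.5, 4.3, -0.3]
width: 0.0055
mz 0.302 +- 0.013 F [-3.1  4.3 -0.4] q6 1.639 t 31.20
mz 0.282 +- 0.007 F [-3.6  4.5 -0.4] q6 1.639 t 31.50
mz 0.308 +- 0.012 F [-3.3  4.1 -0.3] q6 1.639 t 31.80
```

```bash
python3 -m creep '{"slide":[[0,0,0],[0,0,0]],"twist":[[0,0,-0.006],[0,0,-0.006]],"fingers":[-1,-1]}' | grep -E "cont|width"; python3 mz.py; python3 mz.py
python3 -m creep '{"slide":[[0,0,0],[0,0,0],[0,0,0],[0,0,0],[0,0,0]],"twist":[[0,0,0],[0,0,0],[0,0,0.012],[0,0,0.024],[0,0,0.024]],"fingers":[-0.62,-0.62,-0.62,-0.62,-0.62]}'; python3 mz.py
python3 - <<'E'
from rig import optics
from h import *
d=optics.get_image("wrist"); np.savez(f"pics/z.npz",**d)
cv2.imwrite(f"pics/z.png",cv2.resize(d["img"][120:330,170:400],None,fx=3,fy=3))
C=cloud(d);H=hsv(d)
r=(C[...,0]>.57)&(C[...,0]<.63)&(C[...,1]>.18)&(C[...,1]<.235)&(C[...,2]>.103)&(C[...,2]<.114)&(H[...,1]<110)&(H[...,2]<130)
u=np.arange(560)[None,:]; r&=(u>170+285/3)&(u<170+365/3)
m=comp(r);P=C[m]; print("key",m.sum(),P.mean(0),cv2.minAreaRect((P[:,:2]*1000).astype(np.float32)))
E
```

```text
contact_force: [-2.8, 5.0, 0.4]
width: 0.0056
mz 0.322 +- 0.010 F [-3.1  4.5  0.3] q6 1.677 t 32.30
mz 0.313 +- 0.010 F [-3.1  4.  -0.1] q6 1.677 t 32.60
clock: 33.15
position: [0.5989, 0.2073, 0.0613]
ee_rot: [0.001, 0.991, 0.134, 0.001]
contact_force: [0.2, 0.3, -0.2]
width: 0.0161
mz -0.007 +- 0.013 F [-0.1  0.1  0.1] q6 1.528 t 33.40
key 562 [0.59974705 0.20840395 0.10824175] ((598.4225463867188, 208.01722717285156), (20.014123916625977, 6.725268840789795), 15.114316940307617)
```

View pics/z.png

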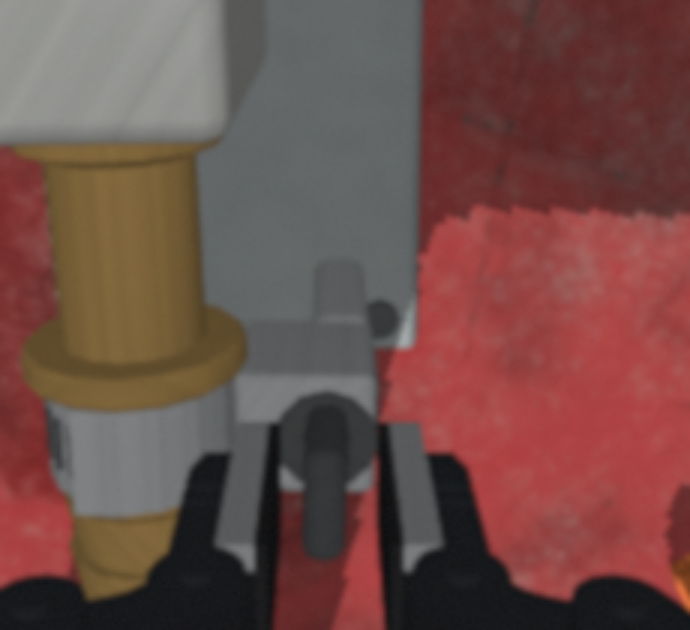

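```bash
python3 -m creep '{"slide":[[-0.003,0.005,0],[-0.003,0.005,0],[-0.003,0.005,0],[-0.003,0.005,0],[-0.003,0.005,0],[-0.003,0.005,0]],"twist":[[0,0,0],[0,0,0],[0,0,0],[0,0,0],[0,0,0],[0,0,0]],"fingers":[-0.62,-1,-1,-1,-1,-1]}' 50 | grep -E "cont|width"; python3 mz.py
python3 -m creep '{"slide":[[0,0,0],[0,0,0]],"twist":[[0,0,-0.012],[0,0,-0.012]],"fingers":[-1,-1]}' | grep -E "cont"; python3 mz.py
python3 -m creep '{"slide":[[0,0,0],[0,0,0]],"twist":[[0,0,-0.008],[0,0,-0.008]],"fingers":[-1,-1]}' | grep -E "cont"; python3 mz.py;python3 mz.py
```

```text
contact_force: [0.0, -3.2, 2.1]
width: 0.005
mz -0.058 +- 0.013 F [ 0.3 -2.8  2.3] q6 1.528 t 34.35
contact_force: [0.5, -3.8, 2.9]
mz 0.152 +- 0.012 F [ 0.3 -4.3  3. ] q6 1.603 t 34.85
contact_force: [-0.5, -4.1, 4.1]
mz 0.221 +- 0.012 F [ 0.1 -4.9  4. ] q6 1.653 t 35.35
mz 0.236 +- 0.012 F [ 0.3 -5.2  3.8] q6 1.653 t 35.65
```

```bash
python3 -m creep '{"slide":[[0,0,0],[0,0,0]],"twist":[[0,0,-0.004],[0,0,-0.004]],"fingers":[-1,-1]}' | grep -E "cont"; python3 mz.py;python3 mz.py
python3 -m creep '{"slide":[[0,0,0],[0,0,0]],"twist":[[0,0,-0.004],[0,0,-0.004]],"fingers":[-1,-1]}' | grep -E "cont"; python3 mz.py;python3 mz.py
```

```text
contact_force: [0.2, -4.5, 2.8]
mz 0.300 +- 0.010 F [ 0.2 -4.9  3.8] q6 1.678 t 36.15
mz 0.302 +- 0.007 F [ 0.3 -5.1  4.2] q6 1.678 t 36.45
contact_force: [-0.1, -4.9, 3.9]
mz 0.316 +- 0.011 F [ 0.  -4.9  3.9] q6 1.703 t 36.95
mz 0.322 +- 0.013 F [ 0.1 -5.   4. ] q6 1.703 t 37.25
```

```bash
python3 mz.py; python3 mz.py
python3 -m creep '{"slide":[[0,0,0],[0,0,0],[0,0,0],[0,0,0.1],[0,0,0.25],[0,0,0.4],[0,0,0.6],[0,0,0.8],[0,0,0.8],[0,0,0.8]],"twist":[[0,0,0],[0,0,0],[0,0,0.01],[0,0,0.015],[0,0,0.015],[0,0,0.015],[0,0,0.015],[0,0,0.015],[0,0,0.015],[0,0,0.015]],"fingers":[-0.62,-0.62,-0.62,-0.62,-0.62,-0.62,-0.62,-0.62,-0.62,-0.62]}'
python3 - <<'E'
from rig import optics
from h import *
for n in ["wrist","side"]:
    d=optics.get_image(n); np.savez(f"pics/A_{n}.npz",**d)
    cv2.imwrite(f"pics/A_{n}.png",d["img"] if n=="wrist" else cv2.resize(d["img"][150:280,170:340],None,fx=4.5,fy=4.5,interpolation=2))
E
```

```text
mz 0.327 +- 0.005 F [ 0.5 -5.1  4.3] q6 1.703 t 37.55
mz 0.330 +- 0.008 F [ 0.2 -5.   3.9] q6 1.703 t 37.85
clock: 38.9
position: [0.5971, 0.2101, 0.1813]
ee_rot: [-0.001, 0.996, 0.094, 0.0]
contact_force: [0.9, -0.3, -0.2]
width: 0.0163
```

View pics/A_wrist.png

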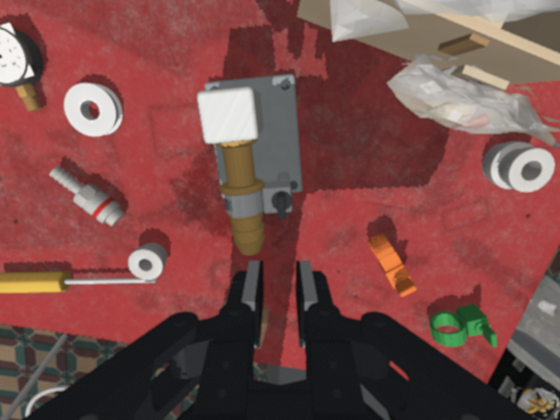

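View pics/A_side.png

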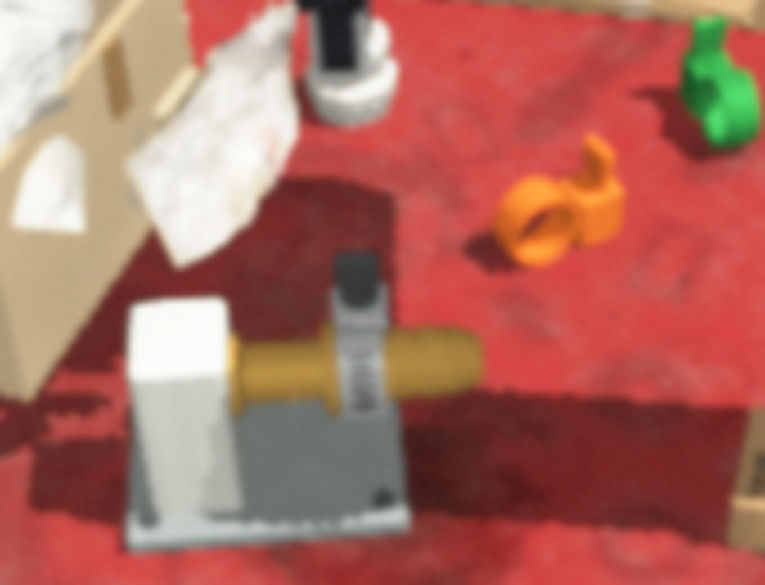

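```bash
python3 -c "
from rig import order; print(order.sign_off())"
```

```text
the job is handed in; nothing more can be done
None
```

I slid the clamp over the barbs and against the shoulder, pushing with about 6 N at most. The housing sits over the rest post with the key on top. I then turned the key clockwise about 3.1 rad in total, let go, raised the arm clear and handed the job in at about 39 s.

**Last checks:**
- **Tightness:** the band eased after the first tightening, so I tightened it again. A fresh grip then read 0.30 to 0.33 N m, against a running drag of about 0.22. That counts as well snug and is below the 0.37 limit.
- **Position:** the final pictures show the band against the shoulder, the key upright on the post side and the gripper clear. The bystanders look unmoved, though I did not measure them.

**What disagreed or was not tested:**
- **Fingertips:** they look about 37 mm farther back than the reported tool tip. As a result I carried the clamp by its key ends, not by the housing as you asked, and I lowered the later key grips to match. The finger opening also reads about 3 mm too small.
- **First tightening:** the torque fell from about 0.31 to 0.22 N m during the second grip before rising again.
- **After the final release:** I did not test the torque again. The jaw force on the tail was only inferred from torque, at roughly 50 to 70 N.

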